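# Put the desk things back in their trays

## Task

Tidy the desk: set the stapler, the tape dispenser, the square stamp and the round clip tin each flat and upright inside the white tray of its own shape and size. The stamp was left in the clip tin's round tray, so it has to come out of there before the tin can go in. Put things down rather than drop them, tip nothing over, and leave the mug and the pencil cup where they are.

Things in the scene. Friction and masses are not known exactly. Their poses are not given: they have to be found in the camera images.
- stapler: Black desk stapler standing on its base, long and narrow: base 140 x 38 x 9 mm; the arm above it is 136 mm long, 26 mm wide, from 25 to 51 mm high (grip it across the 26 mm at the middle of its length). Origin: centre of its underside; x along its length, y across, z up. About 0.25 kg. Belongs in the long tray.
- dispenser: Grey tape dispenser standing on its base: base 100 x 46 mm, 26 mm high; its middle (62 mm long, from 43 mm behind the origin to 19 mm ahead of it along x) is 46 mm wide up to 46 mm height, with a clear roll of tape reaching 62 mm high. Origin: centre of its underside; x along its length, y across (grip it across the 46 mm), z up. About 0.32 kg. Belongs in the mid-size oblong tray.
- stamp: Square office stamp: black body 44 x 44 mm, 42 mm high, with a grey 34 x 34 mm grip on top reaching 75 mm. Origin: centre of its underside; x and y along its square sides, z up. About 0.12 kg. At the start it wrongly stands in the round tray, on its floor. Belongs in the square tray.
- clip_tin: Round steel paper-clip tin, 56 mm in diameter, 44 mm high, dark inside with brass clips. Origin: centre of its underside; z up. About 0.12 kg. Belongs in the round tray.
- long_tray: Long narrow tray for the stapler, inside 156 x 54 mm; white plastic, fixed to the desk, floor 3 mm thick, rim 12 mm high, wall 4 mm. Origin: centre of its underside; z up, x along its length.
- mid_tray: Shorter, wider oblong tray for the tape dispenser, inside 116 x 62 mm; white plastic, fixed to the desk, floor 3 mm thick, rim 12 mm high, wall 4 mm. Origin: centre of its underside; z up, x along its length.
- square_tray: Square tray for the stamp, inside 60 x 60 mm; white plastic, fixed to the desk, floor 3 mm thick, rim 12 mm high, wall 4 mm. Origin: centre of its underside; z up, x and y along its sides.
- round_tray: Round tray for the clip tin, inside diameter 74 mm; white plastic, fixed to the desk, floor 3 mm thick, rim 12 mm high, wall 4 mm. Origin: centre of its underside; z up.
- mug: Blue ceramic mug standing among the things, 76 mm in diameter and 90 mm high, handle at its +y side (some 30 mm out). Origin: centre of its underside. Leave it alone.
- pencil_cup: Dark steel pencil cup, 72 mm in diameter, 100 mm high, pencils reaching 170 mm; it stands at the far side, beyond the things and trays. Origin: centre of its underside. Leave it alone. (All else on the desk stands outside the area of the things, trays and mug.)
There are look-alikes about, which are no part of the job. Leave any green look-alike of the dispenser alone. What is shaped like the clip_tin but blue is not meant.

How it is judged:
At the end, for the whole second after the job is handed in: Stapler in the long, dispenser in the mid, stamp in the square, tin in the round tray: centre within 14 mm of the tray's, underside under 6 mm above the tray's, within 0.1 rad of upright, at rest and released; mug and pencil cup within 25 mm of their start (horizontal distance between stapler and long_tray below 0.014 m and z of stapler in the frame of long_tray between 0 and 0.006 m and angle between each of stapler, dispenser, stamp, clip_tin's own z axis and vertical below 0.1 rad and linear speed of each of stapler, dispenser, stamp, clip_tin below 0.02 m/s and contact force between the fingers and stapler below 0.1 N and horizontal distance between dispenser and mid_tray below 0.014 m and z of dispenser in the frame of mid_tray between 0 and 0.006 m and contact force between the fingers and dispenser below 0.1 N and horizontal distance between stamp and square_tray below 0.014 m and z of stamp in the frame of square_tray between 0 and 0.006 m and contact force between the fingers and stamp below 0.1 N and horizontal distance between clip_tin and round_tray below 0.014 m and z of clip_tin in the frame of round_tray between 0 and 0.006 m and contact force between the fingers and clip_tin below 0.1 N and distance of each of mug, pencil_cup from where it was at the start of the episode below 0.025 m); the robot touches nothing.
It fails at once if one of the four things is tipped over (more than 0.6 rad from upright) (angle between any of stapler, dispenser, stamp, clip_tin's own z axis and vertical above 0.6 rad).
It fails at once if one of the four things is dropped or flung (faster than 0.7 m/s, untouched by the fingers) ((contact force between the fingers and stapler below 0.1 N and linear speed of stapler above 0.7 m/s) or (contact force between the fingers and dispenser below 0.1 N and linear speed of dispenser above 0.7 m/s) or (contact force between the fingers and stamp below 0.1 N and linear speed of stamp above 0.7 m/s) or (contact force between the fingers and clip_tin below 0.1 N and linear speed of clip_tin above 0.7 m/s)).
It fails at once if the mug is shoved more than 25 mm or tipped (distance of mug from where it was at the start of the episode above 0.025 m or angle between mug's own z axis and vertical above 0.4 rad).
It fails at once if the pencil cup is shoved more than 25 mm or tipped (distance of pencil_cup from where it was at the start of the episode above 0.025 m or angle between pencil_cup's own z axis and vertical above 0.4 rad).
It also fails if it takes over 104 s, if anything falls off the work surface, if the arm or the gripper's body presses on something with over 40 N, if the wrist force passes 120 N, or if a joint passes its speed limit or range.

## Robot

A 7-joint arm with a two-finger parallel gripper is mounted at the origin on the work surface. World frame = base frame: x ahead of the robot, y to its left, z up, the work surface at z = 0. Lengths are in m, angles in rad, forces in N, time in s.
With the tool pointing down it reaches from about 0.425 to 0.875 m from the base axis. Payload 4.7 kg.
Tool frame: the origin (TCP) lies at the centre of the arm's flange, where the gripper is bolted on; the fingertips stand 182 mm ahead of it and the grasp point (between the pads) lies 164 mm ahead of it; x points along the fingers, y is the direction in which the jaws open and shut, and the axes are right-handed (so a half turn about x gives the same grasp; the last joint's range is limited). The gripper opens to 87 mm and grips with 3 to 60 N. Pads are 19 mm wide; open, the fingers measure 117 mm over their backs; the gripper's body (75 mm by 190 mm) begins 51 mm behind the grasp point.
Start: joints at [-1.122, 0.321, -0.07, 1.45, 0.023, 1.371, -0.057], TCP at [0.274, 0.59, 0.405] pointing down, gripper open.
Joint ranges: [-2.86, 2.86], [-0.3, 2.09], [-1.38, 1.24], [0.06, 2.45], [-1.56, 4.7], [0.09, 2.05], [-2.69, 2.69]. Speed limits (rad/s): [2.57, 2.57, 3.14, 3.14, 3.14, 3.14, 3.14].

## Interface

Orientations are given as a rotation vector (axis times angle).
In Python, from bench import ctrl gives the robot as it stands.
- The arm moves only by the shell command python3 -m crank 'ROWS' [FORCE]. ROWS is JSON, one flat list of numbers, 7 for each row, row after row: the shift along the tool's x, y, z in mm, then the turn, a rotation vector about the tool's x, y, z in rad, then the finger opening in mm, from 0 to 87. A call has exactly 5 rows; each row shifts and turns the commanded pose from where the row before left it, along the tool's axes as they then stand; what a row does not reach is not made up. A row lasts 1/8 s, in which the tool goes at most 62.5 mm and 10.7 degrees, less where a joint would pass 70% of its speed; a pose out of reach is approached as far as the arm can. A call with a gripper value outside its range is refused whole. The fingers move at their own pace and stop on an object; FORCE is the grip in N (left out, the last holds). Time passes only in rows, so rows that do not move let the fingers close, or fill a call up. It gives the time, the measured TCP pose, the force and the opening at its end, in the units of the state.
- ctrl.get_state(): the state, without advancing time (a new reading comes with each control period).
- ctrl.get_image(name): name is "scene" or "top"; returns the picture (384x512x3 uint8, red, green, blue); there is no depth.
- ctrl.camera_params(name): a dict with "K" (3x3 intrinsics, pixels), "world_to_cam" (4x4, takes a point from world to camera coordinates). Camera axes: x right, y down, z forward; pixel columns grow to the right and rows downward; lengths in m; the calibration is good to about 2 mm. A picture is of the moment at which its call begins. camera_params takes no time and is no camera call.
- ctrl.close_job(): hands the job in, once; it reports no verdict.
Trained networks look in the newest picture that a camera, given by its name, has taken for a name from the list of things; names that differ only in an ending like _2 or _b are one class to them, and where a whole thing is asked for, a point or a joint stands for the part that bears it (a point fixed in the world has none). Each returns a list of dicts, best first, with "confidence" (0 to 1); they miss things now and then, are a little off and sometimes report something else, mostly with a low value. They report only what shows in the picture. A call takes as long as a camera call. They do not tell look-alikes from the thing itself.
- ctrl.regions_of(camera, target): "region" (384x512 bool, what is visible of it) and "at" ([column, row] in pixels, amid what is visible of it).
- ctrl.mark_of(camera, target): "at" ([column, row] in pixels: a listed point, or the origin of a listed thing).
The state is a dict: "time": time; "joint_positions": joint angles; "qd": joint speeds; "joint_torque": joint torques, N m; "position": TCP position; "tool_rot": TCP orientation; "ft_force": force on the tool from outside, world axes, zero at the start; "torque": the same for the moment, N m; "grip_width": opening from 0.0 (shut) to 1.0 (fully open).
Only numpy, scipy, OpenCV 4.12 (cv2) and the standard library are available. Lean on these libraries where they do the work, as an engineer would, in place of code of your own. Each camera call takes 0.05 s, during which the arm holds its last target.

## Working session

There is one attempt and no reset: what is moved stays moved. The work goes in short steps, Python scripts to look and compute and a shell command to move; the robot and the scene stay as the last step left them, time stands still between calls to the robot, and variables do not carry over. Pictures are saved under pics/ and viewed, and the job is handed in when it is done.

```bash
ls; mkdir -p pics; python3 - <<'E'
from bench import ctrl
import cv2
s=ctrl.get_state()
for k in s: print(k,s[k])
for n in ("scene","top"):
    im=ctrl.get_image(n); cv2.imwrite(f"pics/{n}0.png",cv2.resize(im[:,:,::-1],(800,600),interpolation=cv2.INTER_CUBIC))
    p=ctrl.camera_params(n); print(n,p)
E
```

```text
pics
time 0.0
joint_positions [-1.12188347  0.32183182 -0.07009978  1.45168606  0.02260303  1.37074912
 -0.05691592]
qd [-1.15153983e-03  8.35940325e-05  4.84917216e-04 -1.02067567e-03
 -8.44956662e-04 -1.14136666e-03 -3.95845207e-04]
joint_torque [-3.00619658e-04 -4.91292787e+01 -4.04091440e-01 -3.12537181e+01
 -6.39034552e-02  4.36263601e-02  1.81411397e-04]
position [0.27374396 0.58932586 0.40365   ]
tool_rot [ 0.3395342   1.54408135 -0.34247596]
ft_force [ 0.10951124  0.73137571 -0.98315017]
torque [-0.01811128  0.00217046  0.01852055]
grip_width 0.9980313263368107
scene {'K': array([[356.95837599,   0.        , 259.87863199],
       [  0.        , 356.95837599, 194.45023254],
       [  0.        ,   0.        ,   1.        ]]), 'world_to_cam': array([[-0.67831733,  0.73467178,  0.01195737,  0.37898386],
       [ 0.53298464,  0.50317267, -0.68025336, -0.24373404],
       [-0.50577957, -0.45505454, -0.73287952,  1.17280067],
       [ 0.        ,  0.        ,  0.        ,  1.        ]])}
top {'K': array([[421.57730007,   0.        , 252.13168256],
       [  0.        , 421.57730007, 188.15043715],
       [  0.        ,   0.        ,   1.        ]]), 'world_to_cam': array([[ 0.02526916, -0.99954634, -0.01638862, -0.01139077],
       [-0.98964889, -0.02269556, -0.14170389,  0.56008761],
       [ 0.14126766,  0.01979972, -0.98977342,  0.94111273],
       [ 0.        ,  0.        ,  0.        ,  1.        ]])}
```

View pics/scene0.png

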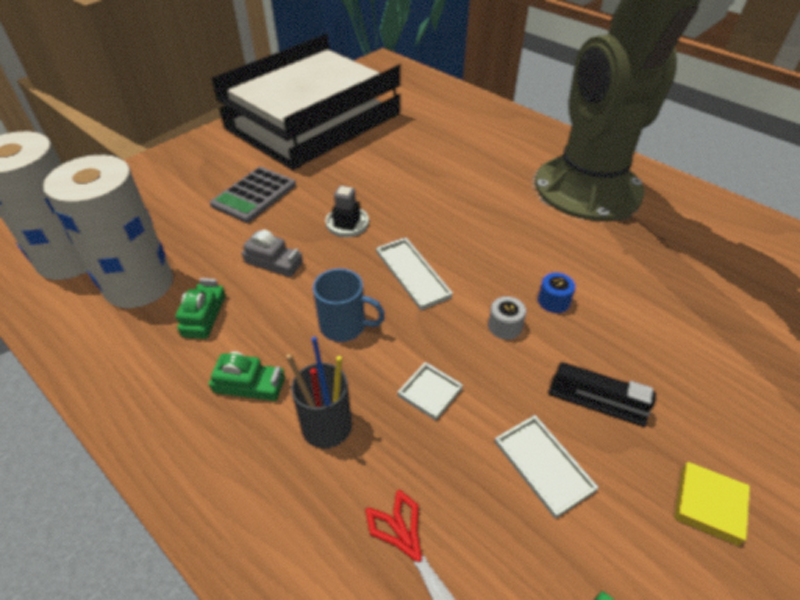

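View pics/top0.png

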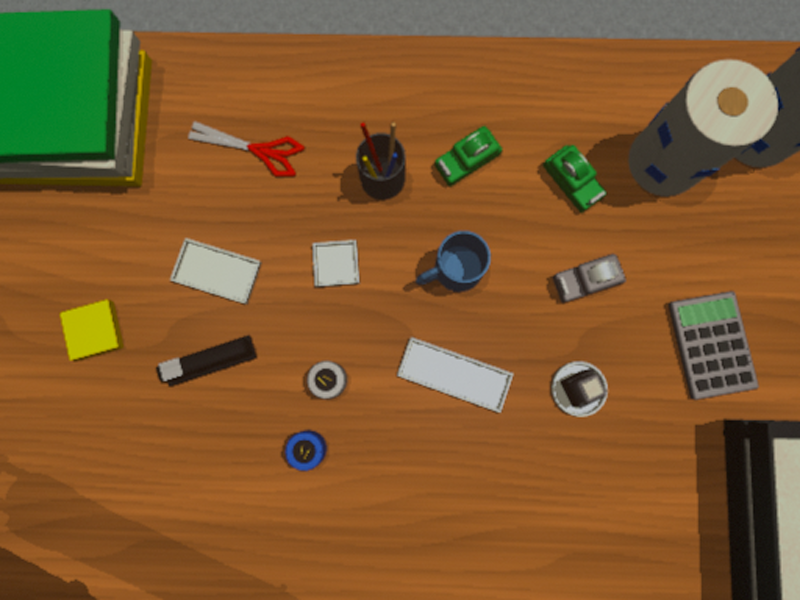

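```bash
cat > h.py <<'E'
import numpy as np, cv2
from scipy.optimize import minimize
from bench import ctrl
def box(x0,x1,y0,y1,z0,z1): return np.array([[x,y,z] for x in(x0,x1) for y in(y0,y1) for z in(z0,z1)])/1e3
def cyl(d,z0,z1,n=40):
    a=np.linspace(0,2*np.pi,n,endpoint=False); c=np.c_[np.cos(a),np.sin(a)]*d/2
    return np.r_[np.c_[c,np.full(n,z0)],np.c_[c,np.full(n,z1)]]/1e3
M={'stapler':[box(-70,70,-19,19,0,9),box(-68,68,-13,13,25,51)],
'dispenser':[box(-50,50,-23,23,0,26),box(-43,19,-23,23,0,46)],
'stamp':[box(-22,22,-22,22,0,42),box(-17,17,-17,17,42,75)],
'clip_tin':[cyl(56,0,44)],
'long_tray':[box(-82,82,-31,31,0,12)],'mid_tray':[box(-62,62,-35,35,0,12)],
'square_tray':[box(-34,34,-34,34,0,12)],'round_tray':[cyl(82,0,12)],
'mug':[cyl(76,0,90)],'pencil_cup':[cyl(72,0,100)]}
P={c:ctrl.camera_params(c) for c in('top','scene')}
def proj(c,X):
    W=P[c]['world_to_cam']; q=(W[:3,:3]@np.atleast_2d(X).T+W[:3,3:]); q=P[c]['K']@q; return (q[:2]/q[2]).T
def ray(c,uv,z):
    W=P[c]['world_to_cam'];R=W[:3,:3];o=-R.T@W[:3,3];d=R.T@np.linalg.inv(P[c]['K'])@np.array([uv[0],uv[1],1.]);return o+d*(z-o[2])/d[2]
def place(pts,p,z0=0):
    c,s=np.cos(p[2]),np.sin(p[2]); R=np.array([[c,-s,0],[s,c,0],[0,0,1]]); return pts@R.T+[p[0],p[1],z0]
def sil(c,name,p,z0=0,S=4):
    m=np.zeros((384*S,512*S),np.uint8)
    for part in M[name]:
        h=cv2.convexHull(((proj(c,place(part,p,z0))+.5)*S).astype(np.float32)); cv2.fillConvexPoly(m,np.round(h).astype(np.int32),1)
    return cv2.resize(m.astype(np.float32),(512,384),interpolation=cv2.INTER_AREA)
def fit(name,masks,p0,z0=0):
    def cost(p):
        t=0
        for c,m in masks.items():
            s=sil(c,name,p,z0); t+=1-np.minimum(s,m).sum()/np.maximum(s,m).sum()
        return t/len(masks)
    best=None
    for dy in ([0] if name in('clip_tin','round_tray','mug','pencil_cup') else np.arange(0,np.pi,np.pi/8)):
        q=np.array([p0[0],p0[1],p0[2]+dy])
        r=minimize(cost,q,method='Nelder-Mead',options=dict(initial_simplex=q+np.array([[0,0,0],[.015,0,0],[0,.015,0],[0,0,.2]]),xatol=1e-4,fatol=1e-4,maxiter=120))
        if best is None or r.fun<best.fun: best=r
    return best.x,best.fun
E
cat > m.py <<'E'
from h import *
import pickle
out={}
for c in('top','scene'):
    ctrl.get_image(c)
    for n in M:
        r=ctrl.regions_of(c,n); out[c,n]=r
        print(c,n,[(round(d['confidence'],2),np.round(d['at']).astype(int).tolist(),int(d['region'].sum()),np.round(ray(c,d['at'],.02)[:2],3).tolist()) for d in r])
pickle.dump(out,open('r.pkl','wb'))
E
python3 m.py
```

```text
top stapler [(0.88, [132, 227], 930, [0.464, 0.282])]
top dispenser [(0.92, [377, 177], 846, [0.596, -0.292]), (0.76, [369, 113], 910, [0.754, -0.276]), (0.63, [301, 101], 881, [0.781, -0.111])]
top stamp [(0.72, [372, 248], 460, [0.429, -0.277])]
top clip_tin [(0.93, [196, 288], 497, [0.328, 0.126]), (0.71, [209, 242], 479, [0.435, 0.1])]
top long_tray [(0.81, [292, 241], 1823, [0.44, -0.094])]
top mid_tray [(0.8, [137, 174], 1481, [0.59, 0.278])]
top square_tray [(0.63, [213, 170], 736, [0.604, 0.097])]
top round_tray [(0.96, [364, 248], 449, [0.428, -0.261])]
top mug [(0.67, [295, 167], 1194, [0.616, -0.099])]
top pencil_cup [(0.82, [243, 107], 1149, [0.762, 0.029])]
scene stapler [(0.79, [386, 252], 1628, [0.455, 0.286])]
scene dispenser [(0.94, [157, 240], 1177, [0.782, -0.112]), (0.73, [123, 202], 850, [0.771, -0.269]), (0.67, [174, 163], 715, [0.595, -0.292]), (0.23, [209, 254], 1959, [0.728, 0.001])]
scene stamp [(0.89, [221, 133], 387, [0.411, -0.298])]
scene clip_tin [(0.89, [321, 203], 536, [0.434, 0.094]), (0.73, [356, 186], 471, [0.324, 0.125])]
scene long_tray [(0.85, [267, 174], 1017, [0.449, -0.076])]
scene mid_tray [(0.58, [352, 299], 2118, [0.602, 0.292])]
scene square_tray [(0.16, [269, 176], 1048, [0.453, -0.066])]
scene round_tray []
scene mug [(0.67, [210, 253], 1775, [0.724, 0.003]), (0.65, [215, 195], 1387, [0.597, -0.119])]
scene pencil_cup [(0.94, [207, 255], 1878, [0.732, 0.001]), (0.58, [351, 298], 1996, [0.601, 0.29])]
```

```bash
cat > f.py <<'E'
from h import *
import pickle
o=pickle.load(open('r.pkl','rb')); g=lambda c,n,i=0:o[c,n][i]['region'].astype(np.float32)
jobs={'stapler':(dict(top=g('top','stapler'),scene=g('scene','stapler')),[.46,.28,0],0),
'dispenser':(dict(top=g('top','dispenser'),scene=g('scene','dispenser',2)),[.59,-.29,0],0),
'stamp':(dict(top=g('top','stamp'),scene=g('scene','stamp')),[.42,-.27,0],.003),
'clip_tin':(dict(top=g('top','clip_tin',1),scene=g('scene','clip_tin')),[.43,.1,0],0),
'long_tray':(dict(top=g('top','long_tray'),scene=g('scene','long_tray')),[.44,-.09,0],0),
'mid_tray':(dict(top=g('top','mid_tray'),scene=g('scene','mid_tray')),[.59,.28,0],0),
'square_tray':(dict(top=g('top','square_tray')),[.6,.097,0],0),
'round_tray':(dict(top=np.maximum(g('top','round_tray'),g('top','stamp'))),[.43,-.265,0],0),
'mug':(dict(top=g('top','mug')),[.6,-.1,0],0),'pencil_cup':(dict(scene=g('scene','pencil_cup')),[.75,.03,0],0)}
res={}
for n,(m,p,z) in jobs.items():
    for k in ([list(m)] + ([[c] for c in m] if len(m)>1 else [])):
        x,f=fit(n,{c:m[c] for c in k},p,z); print(n,k,np.round(x,4),round(f,3))
        res.setdefault(n,x)
pickle.dump(res,open('p.pkl','wb'))
for c in('top','scene'):
    im=cv2.resize(ctrl.get_image(c)[:,:,::-1],(800,600),interpolation=cv2.INTER_CUBIC)
    for n,x in res.items():
        for part in M[n]:
            h=cv2.convexHull(((proj(c,place(part,x,jobs[n][2]))+.5)*800/512).astype(np.float32))
            cv2.polylines(im,[np.round(h).astype(np.int32)],True,(255,0,255),1)
    cv2.imwrite(f'pics/fit_{c}.png',im)
E
python3 f.py
```

```text
stapler ['top', 'scene'] [0.4572 0.2811 1.9018] 0.102
stapler ['top'] [0.4564 0.2838 1.8969] 0.123
stapler ['scene'] [0.457  0.2813 1.9504] 0.068
dispenser ['top', 'scene'] [ 0.5937 -0.2942  1.8884] 0.122
dispenser ['top'] [ 0.5937 -0.2937 -1.2094] 0.094
dispenser ['scene'] [ 0.5942 -0.2957  1.8032] 0.125
stamp ['top', 'scene'] [ 0.4294 -0.2787  0.6837] 0.155
stamp ['top'] [ 0.4289 -0.279   0.4587] 0.132
stamp ['scene'] [ 0.4262 -0.2822  0.7233] 0.133
clip_tin ['top', 'scene'] [ 0.4328  0.0986 -0.0024] 0.079
clip_tin ['top'] [0.4322 0.0982 0.0033] 0.076
clip_tin ['scene'] [0.4331 0.0981 0.1887] 0.078
long_tray ['top', 'scene'] [ 0.4439 -0.0922  1.2537] 0.054
long_tray ['top'] [ 0.4448 -0.0916  1.2515] 0.038
long_tray ['scene'] [ 0.4436 -0.0934  1.2425] 0.068
mid_tray ['top', 'scene'] [0.5958 0.2808 1.2858] 0.037
mid_tray ['top'] [0.5957 0.2811 1.2761] 0.041
mid_tray ['scene'] [0.5955 0.2804 1.2931] 0.03
square_tray ['top'] [0.6111 0.0939 0.0854] 0.107
round_tray ['top'] [ 0.428  -0.2783  0.2838] 0.12
mug ['top'] [ 0.6092 -0.0959  0.1069] 0.106
pencil_cup ['scene'] [0.7517 0.0242 0.2341] 0.099
```

```bash
python3 - <<'E'
import cv2
im=cv2.imread('pics/fit_top.png'); 
import numpy as np
a=cv2.resize(im[220:420,150:420],None,fx=2.9,fy=2.9); b=cv2.resize(im[220:430,380:640],None,fx=3,fy=2.85)
cv2.imwrite('pics/ft1.png',a[:600,:800]); cv2.imwrite('pics/ft2.png',b[:600,:800])
E
```

```text
(no output)
```

View pics/ft1.png

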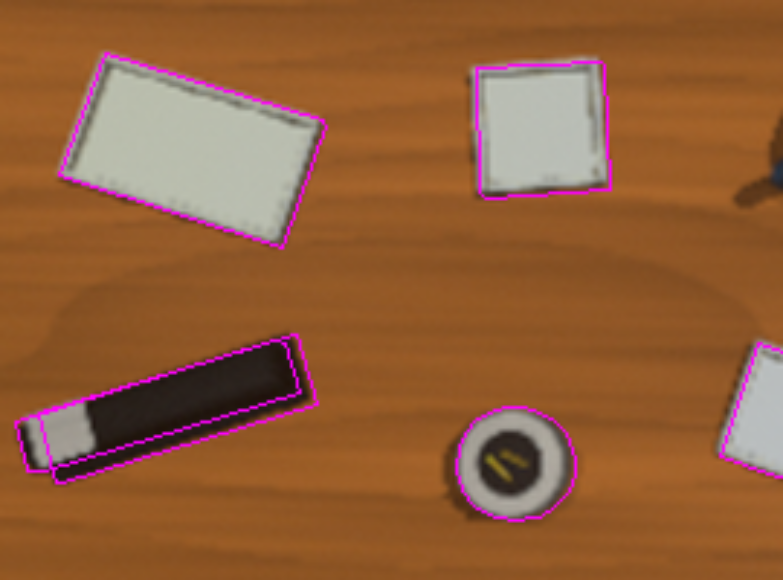

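View pics/ft2.png

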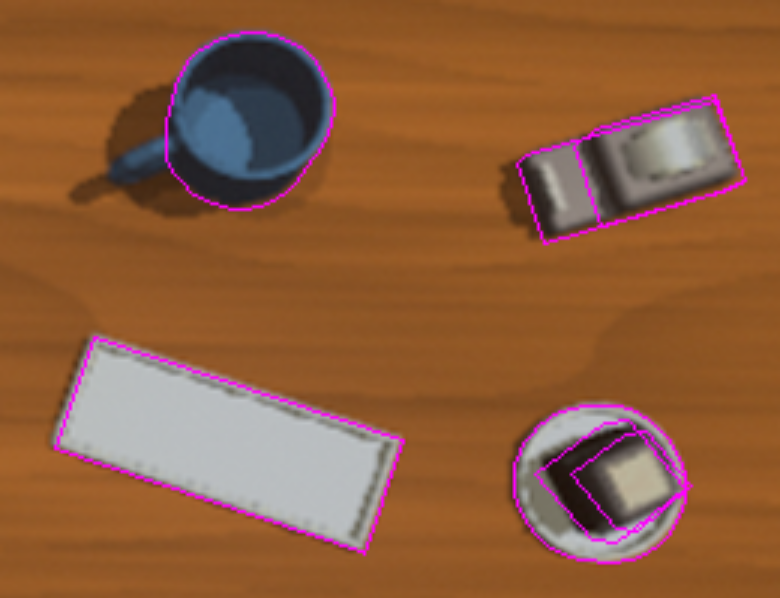

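View pics/fit_scene.png

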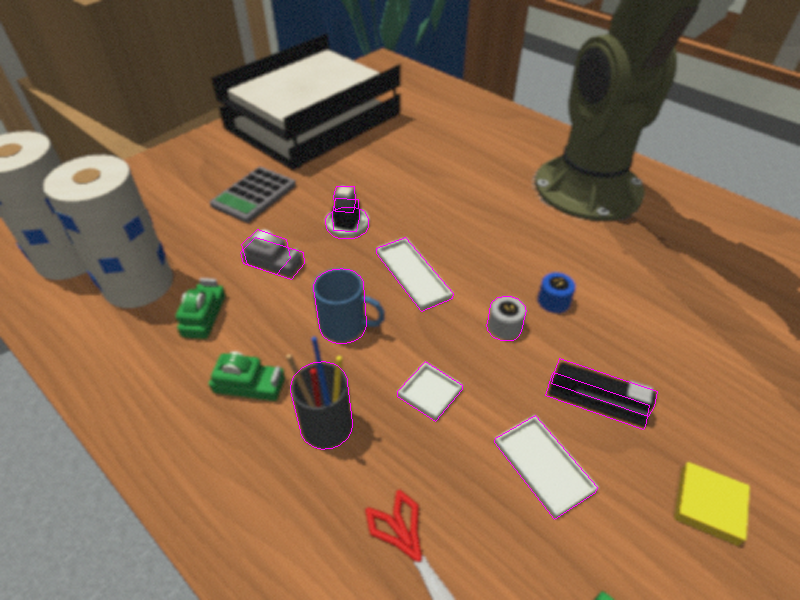

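```bash
cat > g.py <<'E'
from h import *
import pickle
res=pickle.load(open('p.pkl','rb'))
for n in('square_tray','stapler','stamp','round_tray'):
    ms={}
    for c in('top','scene'):
        im=ctrl.get_image(c); hsv=cv2.cvtColor(im,cv2.COLOR_RGB2HSV)
        p=res[n]; u=proj(c,[p[0],p[1],.03])[0].astype(int); R=28 if n!='stapler' else 50
        if n=='square_tray': m=(hsv[...,1]<90)&(hsv[...,2]>70)
        elif n=='stapler': m=(hsv[...,1]<110)
        elif n=='stamp':  continue
        elif n=='round_tray': m=(hsv[...,1]<110)
        w=np.zeros_like(m); w[u[1]-R:u[1]+R,u[0]-R:u[0]+R]=1
        k,l,st,_=cv2.connectedComponentsWithStats((m&w).astype(np.uint8)); i=1+np.argmax(st[1:,4]); ms[c]=(l==i).astype(np.float32)
    if n=='round_tray': ms.pop('scene')
    if not ms: continue
    print(n,[int(m.sum()) for m in ms.values()],*fit(n,ms,p,0),*[fit(n,{c:ms[c]},p,0) for c in ms])
im=ctrl.get_image('top')[:,:,::-1]
cv2.imwrite('pics/z1.png',cv2.resize(im[205:260,95:170],None,fx=10,fy=10,interpolation=cv2.INTER_CUBIC))
cv2.imwrite('pics/z2.png',cv2.resize(im[225:270,345:395],None,fx=12,fy=12,interpolation=cv2.INTER_CUBIC))
print('rolls',ray('scene',(90,188),0),'papertray',ray('top',(464,269),.08),'calc',ray('top',(440,190),0))
E
python3 g.py
```

```text
square_tray [812, 886] [0.61131546 0.09479012 0.10471227] 0.05584636330604553 (array([0.6129213 , 0.09583721, 1.67110166]), np.float64(0.036639392375946045)) (array([0.61008001, 0.0939366 , 0.10564918]), np.float64(0.033410072326660156))
stapler [564, 1485] [0.4563288  0.28262552 1.89813932] 0.3194933235645294 (array([0.45935468, 0.28768875, 1.84453313]), np.float64(0.4667614698410034)) (array([0.45286692, 0.28150257, 5.05748459]), np.float64(0.13857173919677734))
round_tray [933] [ 0.42864894 -0.2782855   0.38002507] 0.11525976657867432 (array([ 0.42864894, -0.2782855 ,  0.38002507]), np.float64(0.11525976657867432))
rolls [ 0.79739641 -0.39432429  0.        ] papertray [ 0.3891055  -0.45930515  0.08      ] calc [ 0.57174209 -0.44857192  0.        ]
```

View pics/z1.png

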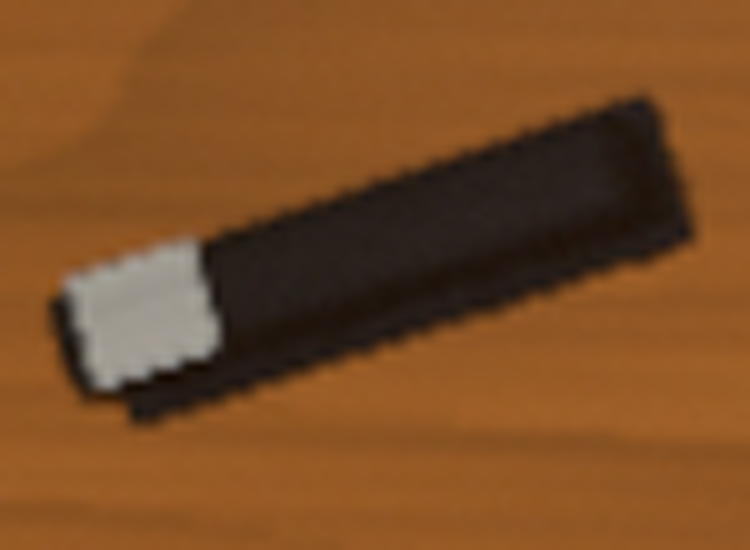

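View pics/z2.png

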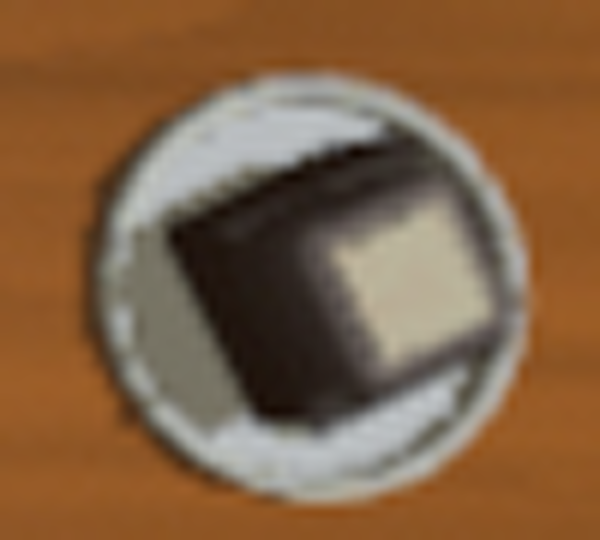

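```bash
python3 - <<'E'
from h import *
s=ray('top',(379.3-.5,249-.5),.078); print('stamp grip top',s)
a=ray('top',(164.2-.5,229-.5),.003);b=ray('top',(108.5-.5,247.5-.5),.003)
d=b-a;L=np.hypot(*d[:2]);yaw=np.arctan2(d[1],d[0]);n=np.array([-d[1],d[0]])/L
print(a,b,L,yaw); c=(a+b)[:2]/2
print(c+n*.019,c-n*.019)
E
```

```text
stamp grip top [ 0.42823606 -0.27806957  0.078     ]
[0.46319651 0.2117546  0.003     ] [0.41608834 0.34238208 0.003     ] 0.13886222894499134 1.9169094170415064
[0.42176915 0.27062271] [0.45751569 0.28351398]
```

```bash
cat > d.py <<'E'
import sys,numpy as np
from scipy.spatial.transform import Rotation as R
from bench import ctrl
s=ctrl.get_state(); r=R.from_rotvec(s['tool_rot']).as_matrix(); p=np.array(s['position'])
g=p+r[:,0]*.164; yaw=np.arctan2(r[1,1],r[0,1])
print('t',round(s['time'],2),'grasp',np.round(g,4),'jawyaw',round(yaw,3),'xax',np.round(r[:,0],3),'w',round(s['grip_width']*87,1),'F',np.round(s['ft_force'],1),'j7',round(s['joint_positions'][6],2))
# args x y z jawyaw(mod pi)
if len(sys.argv)>1:
    x,y,z,a=map(float,sys.argv[1:5]); per=float(sys.argv[5]) if len(sys.argv)>5 else np.pi
    d=(a-yaw+per/2)%per-per/2
    # upright target frame: x down, y=(cos,sin), z = x cross y
    Y=np.array([np.cos(yaw+d),np.sin(yaw+d),0]);X=np.array([0,0,-1.]);T=np.c_[X,Y,np.cross(X,Y)]
    rv=R.from_matrix(r.T@T).as_rotvec()
    D=np.array([x,y,z])-g
    # shift of TCP; grasp lies .164 along x so use TCP target
    pt=np.array([x,y,z+.164])
    print('turn tool',np.round(rv,3),'| shift mm now-axes',np.round(r.T@(pt-p)*1e3,1),'| after-turn axes',np.round(T.T@(pt-p)*1e3,1))
E
python3 d.py .4285 -.2785 .2 .46 1.5708
```

```text
t 1.75 grasp [0.2738 0.5895 0.2408] jawyaw 1.136 xax [ 0.  0. -1.] w 86.9 F [-0.2  0.8  1.3] j7 -0.06
turn tool [ 0.676 -0.    -0.   ] | shift mm now-axes [  40.7 -722.1  505.9] | after-turn axes [  40.8 -246.8  846.5]
```

```bash
python3 -m crank '[10,0,0,0.169,0,0,87, 10,0,0,0.169,0,0,87, 10,0,0,0.169,0,0,87, 10,0,0,0.169,0,0,87, 0,0,0,0,0,0,87]' 20; python3 d.py .5 .25 .2 .46;  python3 d.py .4285 -.2785 .2 .46
```

```text
time: 2.38
position: [0.2736, 0.5893, 0.3638]
tool_rot: [0.861, 1.392, -0.864]
ft_force: [-0.4, 0.1, -0.6]
grip_width: 0.998
t 2.38 grasp [0.2736 0.589  0.1998] jawyaw 0.462 xax [-0.    -0.002 -1.   ] w 86.9 F [-0.4  0.1 -0.6] j7 -0.71
turn tool [0.002 0.001 0.001] | shift mm now-axes [3.000e-01 5.140e+01 4.046e+02] | after-turn axes [-2.000e-01  5.220e+01  4.045e+02]
t 2.38 grasp [0.2736 0.589  0.1998] jawyaw 0.462 xax [-0.    -0.002 -1.   ] w 86.9 F [-0.4  0.1 -0.6] j7 -0.71
turn tool [0.002 0.001 0.001] | shift mm now-axes [   1.3 -248.1  845.9] | after-turn axes [-2.000e-01 -2.465e+02  8.464e+02]
```

```bash
python3 -m crank '[0,6,50,0,0,0,87, 0,7,51,0,0,0,87, 0,7,51,0,0,0,87, 0,7,51,0,0,0,87, 0,7,51,0,0,0,87]'; python3 -m crank '[0,6,50,0,0,0,87, 0,6,50,0,0,0,87, 0,6,50,0,0,0,87, 0,-40,40,0,0,0,87, 0,-40,40,0,0,0,87]';   python3 d.py .4285 -.2785 .2 .46
```

```text
time: 3.0
position: [0.4179, 0.3757, 0.3657]
tool_rot: [0.862, 1.393, -0.86]
ft_force: [0.8, 0.7, -1.0]
grip_width: 0.998
time: 3.62
position: [0.4636, 0.1416, 0.3653]
tool_rot: [0.862, 1.392, -0.861]
ft_force: [0.1, -1.4, -0.5]
grip_width: 0.999
t 3.62 grasp [0.4638 0.1416 0.2013] jawyaw 0.463 xax [ 0.001 -0.    -1.   ] w 86.9 F [ 0.1 -1.4 -0.5] j7 0.11
turn tool [ 0.003  0.    -0.001] | shift mm now-axes [   1.3 -219.1  360.2] | after-turn axes [   1.3 -218.   360.8]
```

```bash
python3 -m crank '[0,-27,45,0,0,0,87, 0,-27,45,0,0,0,87, 0,-27,45,0,0,0,87, 0,-27,45,0,0,0,87, 0,-27,45,0,0,0,87]'; python3 -m crank '[0,-27,45,0,0,0,87, 0,-27,45,0,0,0,87, 0,-20,30,0,0,0,87, 0,-8,10,0,0,0,87, 0,0,0,0,0,0,87]';   python3 d.py .4285 -.2785 .065 .46
```

```text
time: 4.25
position: [0.4423, -0.1199, 0.3658]
tool_rot: [0.862, 1.392, -0.86]
ft_force: [1.5, 0.3, -0.1]
grip_width: 0.998
time: 4.88
position: [0.4268, -0.271, 0.365]
tool_rot: [0.864, 1.392, -0.863]
ft_force: [-0.8, -0.5, -0.5]
grip_width: 0.999
t 4.88 grasp [ 0.4268 -0.2709  0.201 ] jawyaw 0.46 xax [ 0.  0. -1.] w 86.9 F [-0.8 -0.5 -0.5] j7 1.0
turn tool [ 0. -0. -0.] | shift mm now-axes [135.9  -1.8   7.5] | after-turn axes [136.   -1.8   7.5]
```

```bash
python3 -m crank '[20,-2,8,0,0,0,87, 30,0,0,0,0,0,87, 30,0,0,0,0,0,87, 30,0,0,0,0,0,87, 15,0,0,0,0,0,87]'; python3 -m crank '[8,0,0,0,0,0,87, 0,0,0,0,0,0,87, 0,0,0,0,0,0,87, 0,0,0,0,0,0,87, 0,0,0,0,0,0,87]';   python3 d.py .4285 -.2785 .068 .46; python3 - <<'E'
from bench import ctrl;import cv2
for n in('top','scene'):
    im=ctrl.get_image(n)[:,:,::-1]; cv2.imwrite(f'pics/a_{n}.png',cv2.resize(im,(800,600)))
E
```

```text
time: 5.5
position: [0.4289, -0.2768, 0.2382]
tool_rot: [0.862, 1.396, -0.861]
ft_force: [0.1, 0.4, 0.1]
grip_width: 1.002
time: 6.12
position: [0.4287, -0.2792, 0.2322]
tool_rot: [0.864, 1.391, -0.864]
ft_force: [-0.7, -0.9, -0.2]
grip_width: 0.998
t 6.12 grasp [ 0.4288 -0.2792  0.0682] jawyaw 0.46 xax [ 0.001 -0.    -1.   ] w 86.9 F [-0.7 -0.9 -0.2] j7 1.17
turn tool [-0.     0.    -0.001] | shift mm now-axes [ 0.2  0.1 -0.7] | after-turn axes [ 0.2  0.1 -0.7]
```

View pics/a_scene.png

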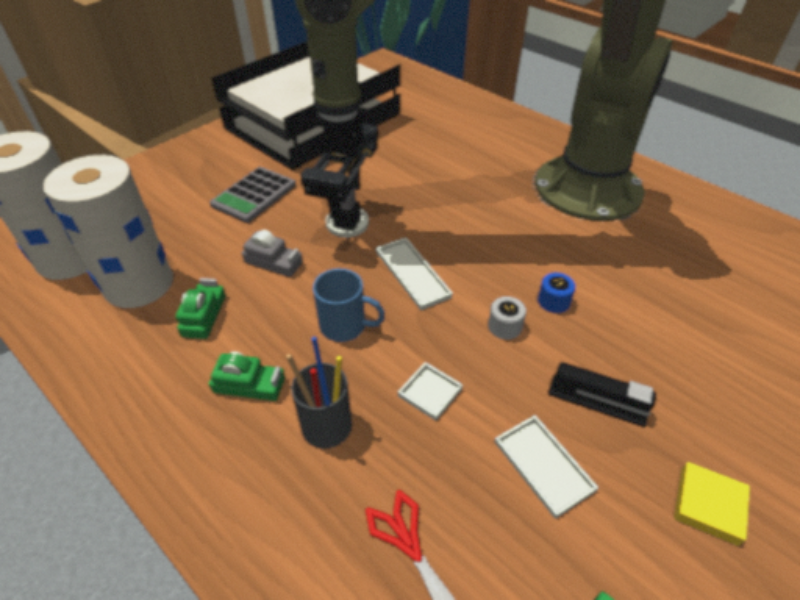

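The scene view shows the gripper straddling the stamp's grip at about (345,195), with nothing disturbed. Now I close it.

```bash
python3 -m crank '[0,0,0,0,0,0,30, 0,0,0,0,0,0,30, 0,0,0,0,0,0,20, 0,0,0,0,0,0,20, 0,0,0,0,0,0,20]' 20;python3 -m crank '[0,0,0,0,0,0,20, -5,0,0,0,0,0,20, -15,0,0,0,0,0,20, -25,0,0,0,0,0,20, -25,0,0,0,0,0,20]' 20;   python3 d.py .6113 .0945 .22 .10
```

```text
time: 6.85
position: [0.4285, -0.2791, 0.2317]
tool_rot: [0.864, 1.392, -0.864]
ft_force: [1.1, 1.0, 0.6]
grip_width: 0.513
time: 7.48
position: [0.4284, -0.2793, 0.3034]
tool_rot: [0.864, 1.392, -0.864]
ft_force: [0.0, 0.4, -1.0]
grip_width: 0.388
t 7.47 grasp [ 0.4285 -0.2793  0.1394] jawyaw 0.46 xax [ 0.001 -0.    -1.   ] w 33.8 F [ 0.   0.4 -1. ] j7 1.09
turn tool [ 0.36  0.   -0.  ] | shift mm now-axes [ -80.6  329.7 -253.9] | after-turn axes [ -80.6  219.3 -353.7]
```

```bash
python3 -m crank '[-25,0,0,0.12,0,0,20, -25,0,0,0.12,0,0,20, -25,0,0,0.12,0,0,20, -5,0,0,0,0,0,20, 0,0,0,0,0,0,20]' 20; python3 - <<'E'
from bench import ctrl;import cv2
im=ctrl.get_image('scene')[:,:,::-1]; cv2.imwrite(f'pics/b.png',cv2.resize(im[60:180,160:320],(800,600),interpolation=cv2.INTER_CUBIC))
E
python3 d.py .6113 .0945 .22 .10
```

```text
time: 8.1
position: [0.4284, -0.2791, 0.3818]
tool_rot: [1.134, 1.255, -1.133]
ft_force: [-0.5, 1.0, -1.4]
grip_width: 0.39
t 8.15 grasp [ 0.4281 -0.2788  0.2172] jawyaw 0.102 xax [-0.001  0.001 -1.   ] w 34.0 F [-0.1  0.1 -1.3] j7 0.66
turn tool [ 0.002 -0.001  0.001] | shift mm now-axes [  -2.7  220.  -352.9] | after-turn axes [  -2.8  219.4 -353.3]
```

View pics/b.png

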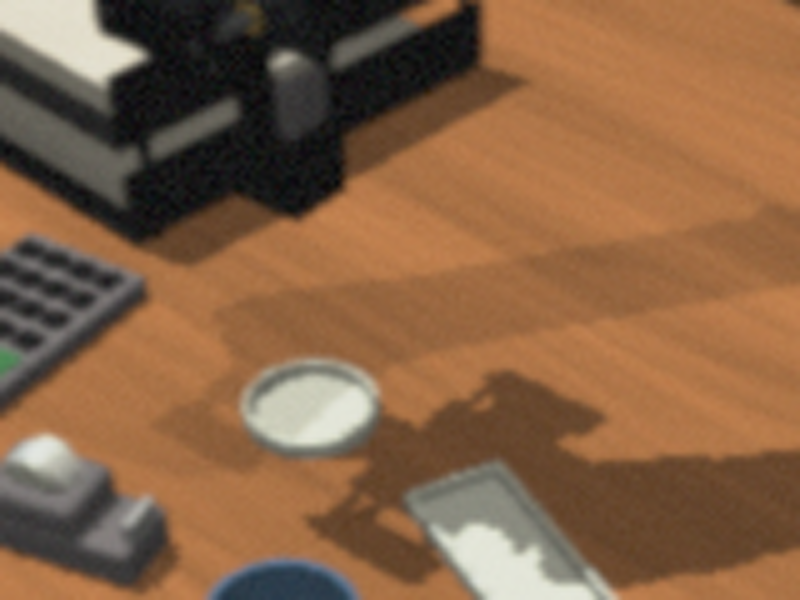

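```bash
python3 - <<'E'
from h import *
for z in(.14,.145,.15,.155,.16): print(z,proj('scene',[.4475,-.2545,z]))
for c in('top','scene'):
    r=ctrl.get_image(c); r=ctrl.regions_of(c,'round_tray')
    for d in r: print(c,d['confidence'],d['at'],d['region'].sum(), fit('round_tray',{c:d['region'].astype(np.float32)},[.4285,-.278,0]) if d['region'].sum()>300 else'')
E
```

```text
0.14 [[219.01412426 109.45164045]]
0.145 [[218.8798133  107.85585982]]
0.15 [[218.74446874 106.24779879]]
0.155 [[218.6080786  104.62731508]]
0.16 [[218.47063074 102.99426417]]
top 0.88 [368.1, 248.7] 728 (array([ 0.42828318, -0.27826265,  0.15957827]), np.float64(0.28953951597213745))
scene 0.8 [221.7, 140.5] 463 (array([ 0.4281275 , -0.28217442,  0.0484677 ]), np.float64(0.0432705283164978))
```

```bash
python3 -m crank '[0,20,-30,0,0,0,20, 0,28,-45,0,0,0,20, 0,28,-45,0,0,0,20, 0,28,-45,0,0,0,20, 0,28,-45,0,0,0,20]' 20; python3 -m crank '[0,28,-45,0,0,0,20, 0,28,-45,0,0,0,20, 0,20,-35,0,0,0,20, 0,10,-15,0,0,0,20, 0,0,0,0,0,0,20]' 20;
python3 d.py .6113 .0945 .07 .10
```

```text
time: 8.98
position: [0.5394, -0.0554, 0.3812]
tool_rot: [1.135, 1.255, -1.135]
ft_force: [0.3, 0.4, -0.8]
grip_width: 0.39
time: 9.6
position: [0.6106, 0.0913, 0.3809]
tool_rot: [1.133, 1.256, -1.136]
ft_force: [-0.7, 0.2, -0.8]
grip_width: 0.389
t 9.6 grasp [0.6103 0.0911 0.2169] jawyaw 0.101 xax [-0.001 -0.001 -1.   ] w 33.9 F [-0.7  0.2 -0.8] j7 0.03
turn tool [0.001 0.001 0.001] | shift mm now-axes [146.9   1.3  -3.2] | after-turn axes [146.9   1.   -3.1]
```

```bash
python3 -m crank '[10,0,-1,0,0,0,20, 30,0,0,0,0,0,20, 40,0,0,0,0,0,20, 40,0,0,0,0,0,20, 15,0,0,0,0,0,20]' 20; python3 -m crank '[6,0,0,0,0,0,20, 0,0,0,0,0,0,20, 0,0,0,0,0,0,20, 0,0,0,0,0,0,20, 0,0,0,0,0,0,20]' 20;
python3 d.py .6113 .0945 .065 .10; python3 - <<'E'
from bench import ctrl;import cv2
for n,x,y in(('top',160,120),('scene',220,180)):
    im=ctrl.get_image(n)[:,:,::-1]; cv2.imwrite(f'pics/c_{n}.png',cv2.resize(im[y:y+90,x:x+120],(800,600),interpolation=cv2.INTER_CUBIC))
E
```

```text
time: 10.22
position: [0.6088, 0.0898, 0.2442]
tool_rot: [1.134, 1.256, -1.141]
ft_force: [-0.3, 0.7, -0.2]
grip_width: 0.389
time: 10.85
position: [0.6106, 0.092, 0.2413]
tool_rot: [1.136, 1.254, -1.134]
ft_force: [0.5, 0.6, -1.2]
grip_width: 0.395
t 10.85 grasp [0.6107 0.0921 0.0773] jawyaw 0.1 xax [ 0.001  0.    -1.   ] w 34.4 F [ 0.5  0.6 -1.2] j7 0.09
turn tool [ 0.    -0.    -0.001] | shift mm now-axes [12.3  1.  -2.4] | after-turn axes [12.3  1.  -2.4]
```

View pics/c_scene.png

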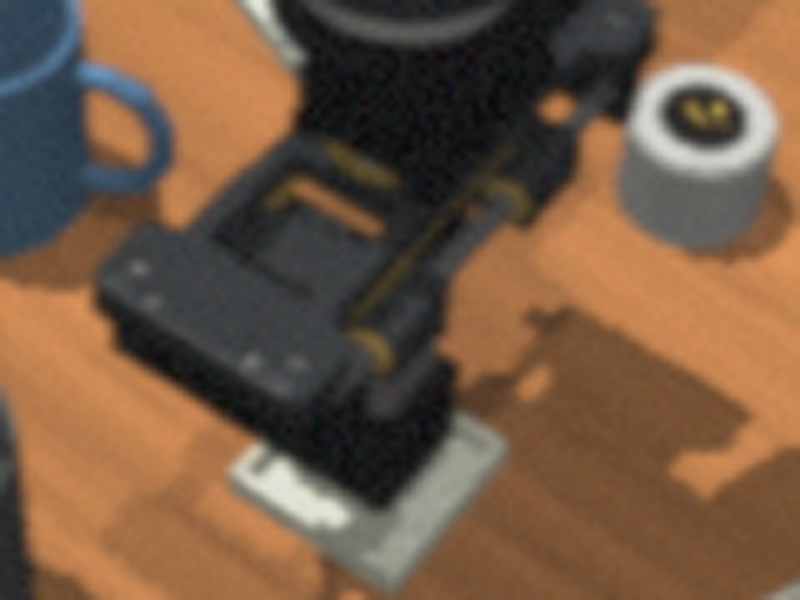

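```bash
python3 -m crank '[2,1,-2,0,0,0,20, 3,0,0,0,0,0,20, 3,0,0,0,0,0,20, 2,0,0,0,0,0,20, 0,0,0,0,0,0,20]' 20; python3 -m crank '[1,0,0,0,0,0,20, 1,0,0,0,0,0,20, 1,0,0,0,0,0,20, 0,0,0,0,0,0,20, 0,0,0,0,0,0,20]' 20;
python3 d.py .6113 .0945 .065 .10
```

```text
time: 11.58
position: [0.6113, 0.094, 0.2316]
tool_rot: [1.135, 1.255, -1.135]
ft_force: [-1.8, -0.3, 5.6]
grip_width: 0.392
time: 12.2
position: [0.6114, 0.0937, 0.2315]
tool_rot: [1.137, 1.256, -1.135]
ft_force: [-9.7, -0.5, 21.8]
grip_width: 0.387
t 12.2 grasp [0.6114 0.094  0.0675] jawyaw 0.1 xax [-0.     0.002 -1.   ] w 33.7 F [-9.7 -0.5 21.8] j7 0.09
turn tool [-0.    -0.002  0.   ] | shift mm now-axes [ 2.5 -0.  -0.8] | after-turn axes [ 2.5 -0.  -0.8]
```

```bash
python3 -m crank '[-3,0,0,0,0,0,20, 0,0,0,0,0,0,45, 0,0,0,0,0,0,45, 0,0,0,0,0,0,60, 0,0,0,0,0,0,60]' 20; python3 -m crank '[-10,0,0,0,0,0,60, -25,0,0,0,0,0,60, -35,0,0,0,0,0,87, -40,0,0,0,0,0,87, -30,0,0,0,0,0,87]' 20;
python3 d.py .433 .0985 .20 1.57; python3 - <<'E'
from h import *
for n,x,y in(('top',160,120),('scene',220,180)):
    im=ctrl.get_image(n)[:,:,::-1]; cv2.imwrite(f'pics/d_{n}.png',cv2.resize(im[y:y+90,x:x+120],(800,600),interpolation=cv2.INTER_CUBIC))
    for d in ctrl.regions_of(n,'stamp')[:1]: print(n,d['confidence'],d['at'],fit('stamp',{n:d['region'].astype(np.float32)},[.611,.094,.1],.003))
E
```

```text
time: 12.82
position: [0.6112, 0.094, 0.2305]
tool_rot: [1.135, 1.255, -1.135]
ft_force: [-0.8, 0.1, -0.8]
grip_width: 0.648
time: 13.45
position: [0.6114, 0.0938, 0.3736]
tool_rot: [1.137, 1.253, -1.133]
ft_force: [0.1, -0.2, 0.0]
grip_width: 0.936
t 13.45 grasp [0.6118 0.0939 0.2096] jawyaw 0.1 xax [ 0.003  0.001 -1.   ] w 81.4 F [ 0.1 -0.2  0. ] j7 0.03
turn tool [-1.47   0.002 -0.002] | shift mm now-axes [   9.1 -177.1  -22.5] | after-turn axes [   9.6    4.6 -178.4]
top 0.48 [220.3, 160.2] (array([0.6105996 , 0.07196557, 0.54992968]), np.float64(0.9397974014282227))
scene 0.9 [275.6, 240.0] (array([0.60960254, 0.09223179, 0.21478555]), np.float64(0.1233864426612854))
```

View pics/d_scene.png

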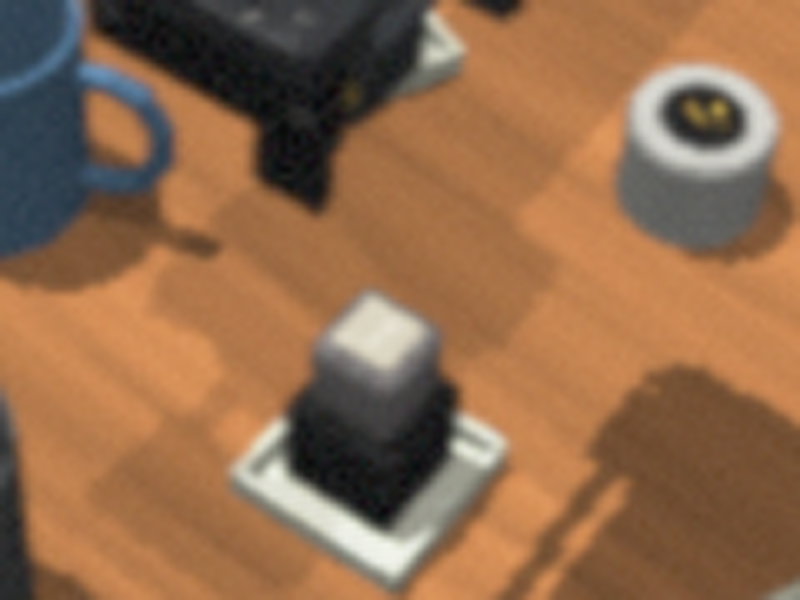

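```bash
python3 -m crank '[0,-30,-3,0,0,0,87, 0,-40,-5,0,0,0,87, 0,-45,-6,0,0,0,87, 0,-45,-6,0,0,0,87, 0,-17,-2,0,0,0,87]' 20; python3 -m crank '[0,0,0,0,0,0,87, 0,0,0,0,0,0,87, 0,0,0,0,0,0,87, 0,0,0,0,0,0,87, 0,0,0,0,0,0,87]' 20;
python3 d.py .433 .0985 .032 .10
```

```text
time: 14.28
position: [0.4302, 0.0984, 0.3693]
tool_rot: [1.132, 1.258, -1.136]
ft_force: [1.4, -0.0, -0.2]
grip_width: 0.997
time: 14.9
position: [0.4331, 0.0982, 0.3706]
tool_rot: [1.135, 1.255, -1.136]
ft_force: [0.4, 0.7, -0.2]
grip_width: 1.0
t 14.9 grasp [0.4331 0.0981 0.2066] jawyaw 0.1 xax [-0. -0. -1.] w 87.0 F [ 0.4  0.7 -0.2] j7 -0.24
turn tool [-0.  0.  0.] | shift mm now-axes [ 1.746e+02 -1.000e-01 -4.000e-01] | after-turn axes [ 1.746e+02 -1.000e-01 -3.000e-01]
```

```bash
python3 -m crank '[20,0,0,0,0,0,87, 40,0,0,0,0,0,87, 40,0,0,0,0,0,87, 40,0,0,0,0,0,87, 20,0,0,0,0,0,87]' 20; python3 -m crank '[10,0,0,0,0,0,87, 5,0,0,0,0,0,87, 0,0,0,0,0,0,87, 0,0,0,0,0,0,87, 0,0,0,0,0,0,60]' 20;
python3 d.py .433 .0985 .032 .10
```

```text
time: 15.52
position: [0.4321, 0.098, 0.2087]
tool_rot: [1.133, 1.256, -1.138]
ft_force: [0.6, -0.7, 1.0]
grip_width: 0.999
time: 16.15
position: [0.4332, 0.0983, 0.1963]
tool_rot: [1.136, 1.255, -1.134]
ft_force: [-0.5, -0.5, 0.3]
grip_width: 0.952
t 16.15 grasp [0.4333 0.0985 0.0323] jawyaw 0.1 xax [ 0.001  0.001 -1.   ] w 82.8 F [-0.5 -0.5  0.3] j7 -0.11
turn tool [ 0.    -0.001 -0.001] | shift mm now-axes [ 0.3 -0.2 -0.2] | after-turn axes [ 0.3 -0.2 -0.2]
```

```bash
python3 -m crank '[0,0,0,0,0,0,45, 0,0,0,0,0,0,45, 0,0,0,0,0,0,45, 0,0,0,0,0,0,45, 0,0,0,0,0,0,45]' 20; python3 -m crank '[0,0,0,0,0,0,45, -5,0,0,0,0,0,45, -20,0,0,0,0,0,45, -35,0,0,0,0,0,45, -40,0,0,0,0,0,45]' 20;
python3 d.py .4284 -.2795 .18 .10; python3 - <<'E'
from bench import ctrl;import cv2
im=ctrl.get_image('scene')[:,:,::-1]; cv2.imwrite(f'pics/e.png',cv2.resize(im[130:250,240:400],(800,600),interpolation=cv2.INTER_CUBIC))
E
```

```text
time: 16.77
position: [0.4329, 0.0983, 0.1958]
tool_rot: [1.135, 1.255, -1.135]
ft_force: [-0.6, 0.0, 1.2]
grip_width: 0.633
time: 17.4
position: [0.4324, 0.098, 0.2964]
tool_rot: [1.134, 1.255, -1.137]
ft_force: [0.6, 0.7, -0.7]
grip_width: 0.633
t 17.4 grasp [0.4321 0.0979 0.1324] jawyaw 0.1 xax [-0.001 -0.001 -1.   ] w 55.0 F [ 0.6  0.7 -0.7] j7 -0.21
turn tool [-0.     0.001  0.001] | shift mm now-axes [-47.3 -41.6 375.3] | after-turn axes [-47.6 -41.6 375.2]
```

View pics/e.png

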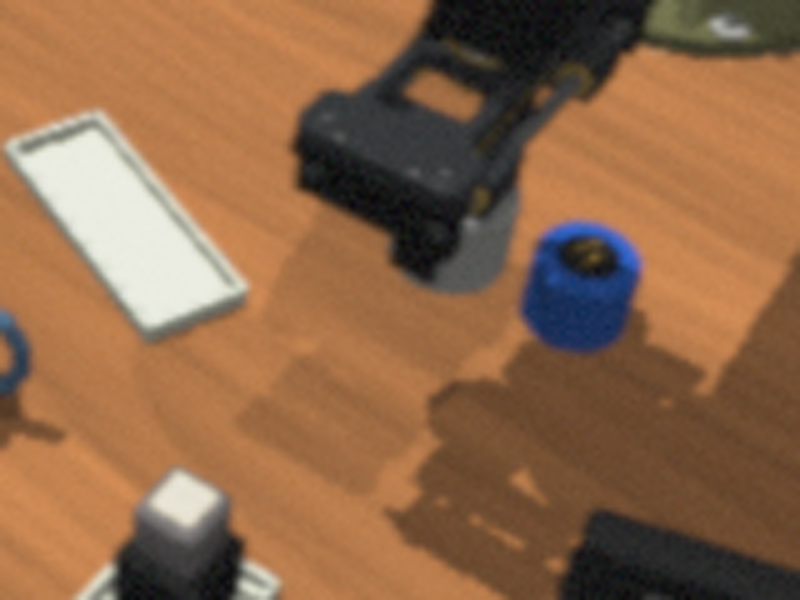

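```bash
python3 -m crank '[-10,5,25,0,0,0,45, -10,10,35,0,0,0,45, 0,5,45,0,0,0,45, 0,0,45,0,0,0,45, 0,-5,45,0,0,0,45]' 20; python3 -m crank '[0,-10,45,0,0,0,45, 0,-12,45,0,0,0,45, 0,-15,45,0,0,0,45, 0,-13,30,0,0,0,45, 0,-7,15,0,0,0,45]' 20;python3 -m crank '[0,0,0,0,0,0,45, 0,0,0,0,0,0,45, 0,0,0,0,0,0,45, 0,0,0,0,0,0,45, 0,0,0,0,0,0,45]' 20;
python3 d.py .4284 -.2795 .035 .10
```

```text
time: 18.08
position: [0.4672, -0.0957, 0.3158]
tool_rot: [1.135, 1.255, -1.135]
ft_force: [0.5, -1.0, -1.1]
grip_width: 0.633
time: 18.7
position: [0.4273, -0.2811, 0.3157]
tool_rot: [1.137, 1.253, -1.138]
ft_force: [-0.4, 0.2, -2.1]
grip_width: 0.634
time: 19.32
position: [0.4287, -0.2787, 0.3158]
tool_rot: [1.135, 1.255, -1.134]
ft_force: [0.5, 1.1, -0.6]
grip_width: 0.635
t 19.32 grasp [ 0.4288 -0.2787  0.1518] jawyaw 0.101 xax [ 0.  0. -1.] w 55.3 F [ 0.5  1.1 -0.6] j7 0.73
turn tool [ 0.001 -0.    -0.   ] | shift mm now-axes [116.8  -0.4   0.8] | after-turn axes [116.8  -0.4   0.8]
```

```bash
python3 -m crank '[15,0,1,0,0,0,45, 30,0,0,0,0,0,45, 30,0,0,0,0,0,45, 20,0,0,0,0,0,45, 10,0,0,0,0,0,45]' 20; python3 -m crank '[4,0,0,0,0,0,45, 3,0,0,0,0,0,45, 2,0,0,0,0,0,45, 2,0,0,0,0,0,45, 0,0,0,0,0,0,45]' 20;
python3 d.py .4284 -.2795 .035 .10;python3 - <<'E'
from bench import ctrl;import cv2
im=ctrl.get_image('scene')[:,:,::-1]; cv2.imwrite(f'pics/f.png',cv2.resize(im[80:170,160:280],(800,600),interpolation=cv2.INTER_CUBIC))
E
```

```text
time: 19.95
position: [0.4279, -0.2798, 0.2088]
tool_rot: [1.134, 1.257, -1.137]
ft_force: [0.7, 0.3, -1.6]
grip_width: 0.633
time: 20.58
position: [0.4287, -0.2801, 0.1998]
tool_rot: [1.135, 1.255, -1.135]
ft_force: [0.5, -0.5, -0.7]
grip_width: 0.639
t 20.57 grasp [ 0.4287 -0.28    0.0358] jawyaw 0.1 xax [ 0.  0. -1.] w 55.6 F [ 0.5 -0.5 -0.7] j7 0.9
turn tool [ 0. -0. -0.] | shift mm now-axes [ 0.8 -0.2 -0.6] | after-turn axes [ 0.8 -0.2 -0.6]
```

View pics/f.png

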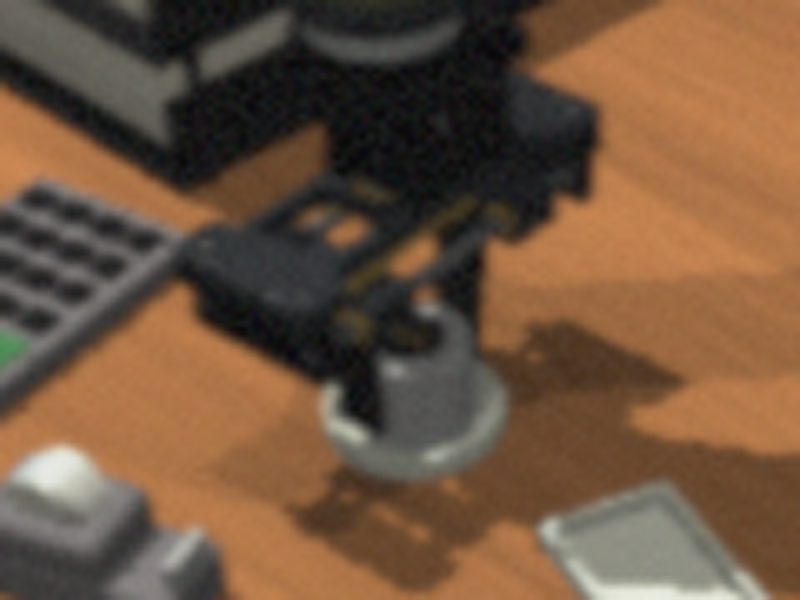

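```bash
python3 -m crank '[1,0,0,0,0,0,45, 1,0,0,0,0,0,45, 0,0,0,0,0,0,45, 0,0,0,0,0,0,45, 0,0,0,0,0,0,45]' 20; python3 d.py
```

```text
time: 21.25
position: [0.4288, -0.2803, 0.1988]
tool_rot: [1.136, 1.255, -1.134]
ft_force: [-2.5, 2.5, 10.0]
grip_width: 0.633
t 21.25 grasp [ 0.4289 -0.2801  0.0348] jawyaw 0.1 xax [ 0.     0.001 -1.   ] w 55.1 F [-2.5  2.5 10. ] j7 0.91
```

Contact on the floor. I release the tin and retreat.

```bash
python3 -m crank '[-1,0,0,0,0,0,65, 0,0,0,0,0,0,70, 0,0,0,0,0,0,70, 0,0,0,0,0,0,70, 0,0,0,0,0,0,70]' 20; python3 -m crank '[-15,0,0,0,0,0,80, -30,0,0,0,0,0,80, -40,0,0,0,0,0,87, -40,0,0,0,0,0,87, -35,0,0,0,0,0,87]' 20; python3 d.py .4573 .2825 .2 0.334
python3 - <<'E'
from h import *
n,x,y=('scene',160,80)
im=ctrl.get_image(n)[:,:,::-1]; cv2.imwrite(f'pics/g.png',cv2.resize(im[y:y+90,x:x+120],(800,600),interpolation=cv2.INTER_CUBIC))
for n in('scene',):
  for d in ctrl.regions_of(n,'clip_tin'): print(n,d['confidence'],d['at'],ray(n,d['at'],.025),fit('clip_tin',{n:d['region'].astype(np.float32)},[.4285,-.279,.1],.003))
E
```

```text
time: 21.88
position: [0.4286, -0.28, 0.1987]
tool_rot: [1.135, 1.255, -1.135]
ft_force: [-0.6, -0.1, 0.0]
grip_width: 0.803
time: 22.5
position: [0.4284, -0.2806, 0.3612]
tool_rot: [1.137, 1.253, -1.135]
ft_force: [0.1, -0.1, 0.2]
grip_width: 0.999
t 22.5 grasp [ 0.4287 -0.2806  0.1972] jawyaw 0.099 xax [ 0.002 -0.    -1.   ] w 86.9 F [ 0.1 -0.1  0.2] j7 0.69
turn tool [-0.235  0.    -0.002] | shift mm now-axes [  -2.8   84.5 -557.5] | after-turn axes [  -2.8  212.  -522.5]
scene 0.62 [356.7, 190.0] [0.33875709 0.13654511 0.025     ] (array([ 0.4285, -0.279 ,  0.1   ]), np.float64(1.0))
scene 0.57 [224.4, 138.3] [ 0.4270387  -0.26527653  0.025     ] (array([ 0.42678754, -0.28015714,  0.25807633]), np.float64(0.10780960321426392))
```

View pics/g.png

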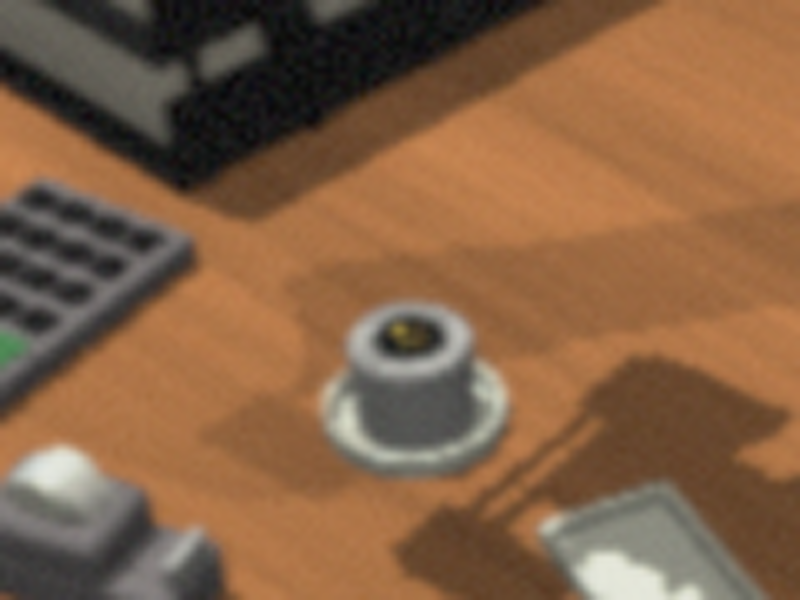

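```bash
python3 -m crank '[0,0,0,-0.115,0,0,87, 0,0,0,-0.115,0,0,87, 0,0,0,0,0,0,87, 0,0,0,0,0,0,87, 0,0,0,0,0,0,87]' 25;  python3 d.py .5966 -.3016 .032 0.329
```

```text
time: 23.22
position: [0.4286, -0.2801, 0.3587]
tool_rot: [0.964, 1.347, -0.964]
ft_force: [0.0, -0.2, -0.3]
grip_width: 0.999
t 23.23 grasp [ 0.4285 -0.2801  0.1947] jawyaw 0.329 xax [-0.  0. -1.] w 86.9 F [ 0.  -0.2 -0.3] j7 0.92
turn tool [-0. -0.  0.] | shift mm now-axes [162.6 152.1  74.6] | after-turn axes [162.7 152.1  74.6]
```

```bash
python3 -m crank '[0,30,14,0,0,0,87, 0,40,20,0,0,0,87, 0,40,20,0,0,0,87, 0,30,15,0,0,0,87, 0,12,6,0,0,0,87]' 25; python3 -m crank '[10,0,0,0,0,0,87, 30,0,0,0,0,0,87, 30,0,0,0,0,0,87, 20,0,0,0,0,0,87, 0,0,0,0,0,0,87]' 25;  python3 d.py .5966 -.3016 .032 0.329
python3 - <<'E'
from bench import ctrl;import cv2
im=ctrl.get_image('scene')[:,:,::-1]; cv2.imwrite(f'pics/h.png',cv2.resize(im[90:210,110:270],(800,600),interpolation=cv2.INTER_CUBIC))
E
```

```text
time: 23.85
position: [0.5985, -0.3012, 0.3577]
tool_rot: [0.961, 1.349, -0.963]
ft_force: [-0.7, -0.2, 0.1]
grip_width: 0.999
time: 24.48
position: [0.5956, -0.3014, 0.2673]
tool_rot: [0.964, 1.35, -0.964]
ft_force: [0.2, -0.6, 0.6]
grip_width: 1.004
t 24.48 grasp [ 0.5951 -0.3011  0.1033] jawyaw 0.329 xax [-0.003  0.002 -1.   ] w 87.4 F [ 0.2 -0.6  0.6] j7 1.09
turn tool [ 0.    -0.002  0.002] | shift mm now-axes [71.3  1.1  0.7] | after-turn axes [71.3  0.9  0.5]
```

View pics/h.png

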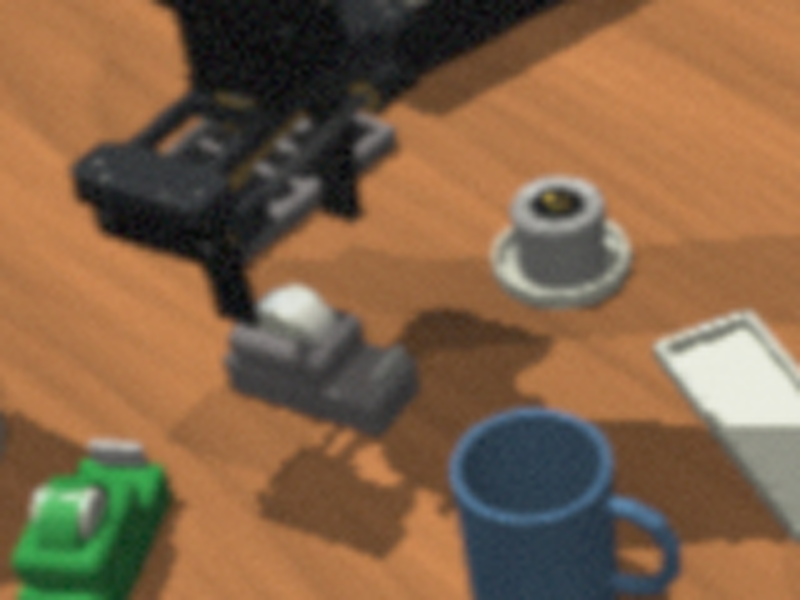

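The fingers hover over both sides of the grey dispenser (at (310,350) in the crop). Descending.

```bash
python3 -m crank '[10,1,0,0,0,0,87, 20,0,0,0,0,0,87, 20,0,0,0,0,0,87, 15,0,0,0,0,0,87, 6,0,0,0,0,0,87]' 25; python3 -m crank '[0,0,0,0,0,0,60, 0,0,0,0,0,0,35, 0,0,0,0,0,0,35, 0,0,0,0,0,0,35, 0,0,0,0,0,0,35]' 25; python3 -m crank '[0,0,0,0,0,0,35, 0,0,0,0,0,0,35, 0,0,0,0,0,0,35, 0,0,0,0,0,0,35, 0,0,0,0,0,0,35]' 25;  python3 d.py .5966 -.3016 .032 0.329
```

```text
time: 25.15
position: [0.5972, -0.3012, 0.1959]
tool_rot: [0.963, 1.35, -0.964]
ft_force: [0.1, -0.0, -0.3]
grip_width: 0.997
time: 25.78
position: [0.5979, -0.3014, 0.1981]
tool_rot: [0.963, 1.347, -0.962]
ft_force: [-0.5, -0.3, 2.2]
grip_width: 0.525
time: 26.4
position: [0.5979, -0.3014, 0.198]
tool_rot: [0.963, 1.347, -0.962]
ft_force: [0.8, 0.1, 3.1]
grip_width: 0.528
t 26.4 grasp [ 0.598  -0.3014  0.034 ] jawyaw 0.33 xax [ 0.001 -0.    -1.   ] w 46.0 F [0.8 0.1 3.1] j7 1.12
turn tool [ 0.001  0.    -0.001] | shift mm now-axes [ 2.  -1.3 -0.3] | after-turn axes [ 2.  -1.3 -0.3]
```

```bash
python3 -m crank '[-5,0,0,0,0,0,35, -15,0,0,0,0,0,35, -30,0,0,0,0,0,35, -40,0,0,0,0,0,35, -40,0,0,0,0,0,35]' 25; python3 -m crank '[-40,0,0,0.123,0,0,35, -20,0,0,0.123,0,0,35, 0,0,0,0.123,0,0,35, 0,0,0,0.123,0,0,35, 0,0,0,0.123,0,0,35]' 25;   python3 d.py .5934 .2728 .22 -.286
python3 - <<'E'
from bench import ctrl;import cv2
im=ctrl.get_image('scene')[:,:,::-1]; cv2.imwrite(f'pics/i.png',cv2.resize(im[60:180,110:270],(800,600),interpolation=cv2.INTER_CUBIC))
E
```

```text
time: 27.02
position: [0.5972, -0.3016, 0.3293]
tool_rot: [0.963, 1.348, -0.964]
ft_force: [1.0, -0.7, -3.1]
grip_width: 0.523
time: 27.65
position: [0.5972, -0.3016, 0.3883]
tool_rot: [1.419, 1.058, -1.419]
ft_force: [-0.3, -0.2, -2.6]
grip_width: 0.528
t 27.65 grasp [ 0.5971 -0.3015  0.2243] jawyaw -0.289 xax [-0.  0. -1.] w 46.0 F [-0.3 -0.2 -2.6] j7 0.47
turn tool [-0.003 -0.     0.   ] | shift mm now-axes [   4.4 -167.6 -549.4] | after-turn axes [   4.3 -165.7 -550. ]
```

View pics/i.png

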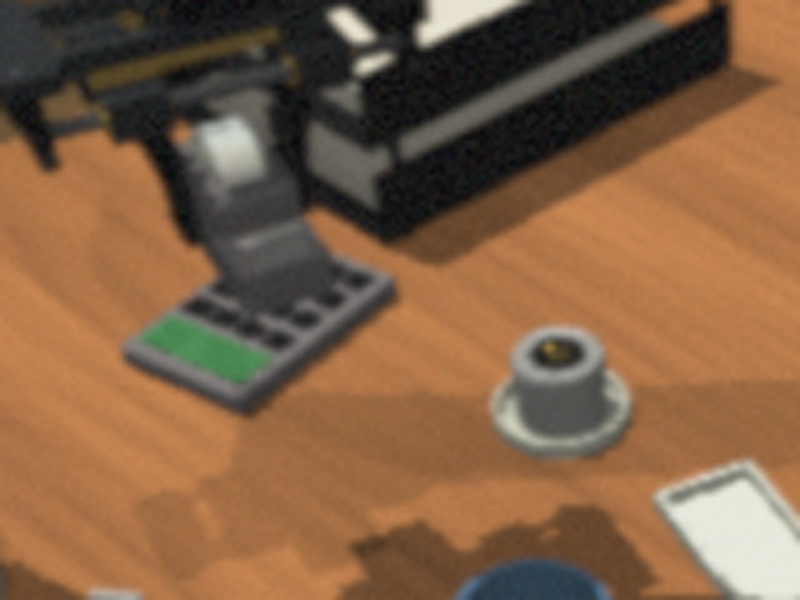

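```bash
python3 -m crank '[0,-10,-30,0,0,0,35, 0,-15,-50,0,0,0,35, 0,-15,-50,0,0,0,35, 0,-15,-50,0,0,0,35, 0,-15,-50,0,0,0,35]' 40; python3 -m crank '[0,-15,-50,0,0,0,35, 0,-15,-50,0,0,0,35, 0,-15,-50,0,0,0,35, 0,-15,-50,0,0,0,35, 0,-15,-50,0,0,0,35]' 40; python3 -m crank '[0,-12,-40,0,0,0,35, 0,-8,-25,0,0,0,35, 0,0,-5,0,0,0,35, 0,0,0,0,0,0,35, 0,0,0,0,0,0,35]' 40;  python3 d.py .5934 .2728 .05 -.286
python3 - <<'E'
from bench import ctrl;import cv2
im=ctrl.get_image('scene')[:,:,::-1]; cv2.imwrite(f'pics/j.png',cv2.resize(im[180:360,270:510],(800,600),interpolation=cv2.INTER_CUBIC))
E
```

```text
time: 28.32
position: [0.5946, -0.0597, 0.3882]
tool_rot: [1.415, 1.062, -1.415]
ft_force: [1.0, -0.1, -2.7]
grip_width: 0.526
time: 28.95
position: [0.593, 0.2012, 0.3884]
tool_rot: [1.415, 1.062, -1.415]
ft_force: [0.4, 0.0, -3.1]
grip_width: 0.525
time: 29.58
position: [0.5946, 0.2699, 0.3882]
tool_rot: [1.418, 1.058, -1.419]
ft_force: [-0.6, -0.5, -3.5]
grip_width: 0.522
t 29.57 grasp [0.5946 0.2698 0.2242] jawyaw -0.289 xax [ 0.    -0.001 -1.   ] w 45.4 F [-0.6 -0.5 -3.5] j7 -0.45
turn tool [-0.003  0.001 -0.001] | shift mm now-axes [174.2  -2.1  -2.6] | after-turn axes [174.2  -1.9  -2.5]
```

View pics/j.png

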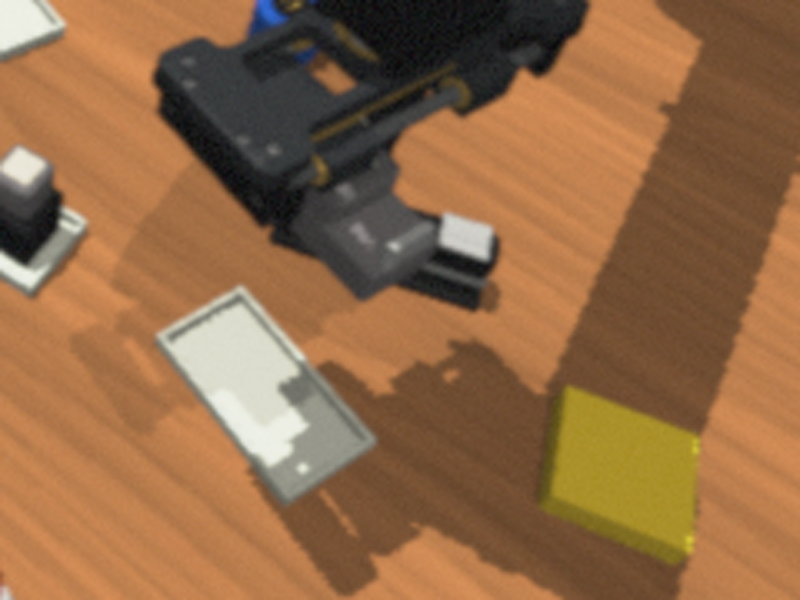

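```bash
python3 - <<'E'
from h import *
from scipy.spatial.transform import Rotation as R
im=ctrl.get_image('scene')[:,:,::-1]; s=800/240
for k,pit in enumerate((0,.15,)):
    v=cv2.resize(im[180:360,270:510],(800,600),interpolation=cv2.INTER_CUBIC).copy()
    yaw=-.289+np.pi/2
    for part in M['dispenser']:
        q=part-[-.0083,0,.034]; q=R.from_euler('zy',[yaw,pit]).apply(q)+[.5946,.2698,.2242]
        h=cv2.convexHull((((proj('scene',q)+.5)-[270,180])*s).astype(np.float32)); cv2.polylines(v,[np.round(h).astype(int)],True,(255,0,255),1)
    cv2.imwrite(f'pics/k{k}.png',v[100:350,150:550])
a=np.vstack([cv2.imread('pics/k0.png'),cv2.imread('pics/k1.png')]); cv2.imwrite('pics/k.png',cv2.resize(a,None,fx=1.2,fy=1.2))
E
```

```text
(no output)
```

View pics/k.png

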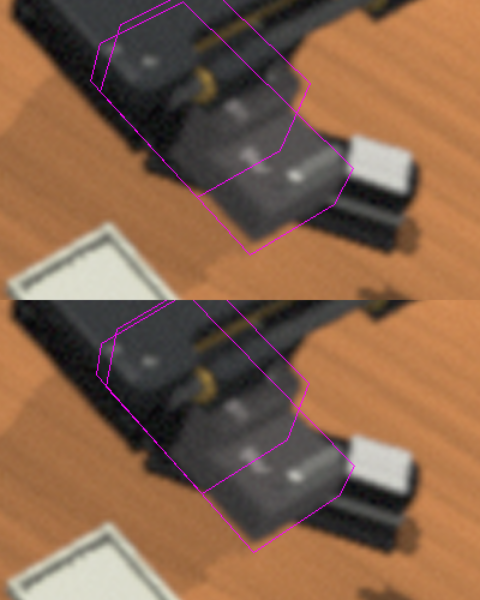

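```bash
python3 -m crank '[20,-2,-2.5,0,0,0,35, 40,0,0,0,0,0,35, 45,0,0,0,0,0,35, 35,0,0,0,0,0,35, 20,0,0,0,0,0,35]' 40; python3 -m crank '[8,0,0,0,0,0,35, 0,0,0,0,0,0,35, 0,0,0,0,0,0,35, 0,0,0,0,0,0,35, 0,0,0,0,0,0,35]' 40;  python3 d.py .5934 .2728 .037 -.286
python3 - <<'E'
from bench import ctrl;import cv2
im=ctrl.get_image('scene')[:,:,::-1]; cv2.imwrite(f'pics/l.png',cv2.resize(im[225:345,290:450],(800,600),interpolation=cv2.INTER_CUBIC))
im=ctrl.get_image('top')[:,:,::-1]; cv2.imwrite(f'pics/lt.png',cv2.resize(im[120:240,60:220],(800,600),interpolation=cv2.INTER_CUBIC))
E
```

```text
time: 30.3
position: [0.5915, 0.2755, 0.2244]
tool_rot: [1.413, 1.061, -1.42]
ft_force: [-0.7, 0.1, -3.0]
grip_width: 0.527
time: 30.92
position: [0.5929, 0.2758, 0.2205]
tool_rot: [1.417, 1.061, -1.415]
ft_force: [-0.7, 0.2, -2.8]
grip_width: 0.523
t 30.93 grasp [0.5931 0.276  0.0565] jawyaw -0.285 xax [ 0.001  0.001 -1.   ] w 45.5 F [-0.7  0.2 -2.8] j7 -0.37
turn tool [ 0.001 -0.001 -0.001] | shift mm now-axes [19.5  1.3  2.8] | after-turn axes [19.5  1.3  2.8]
```

View pics/l.png

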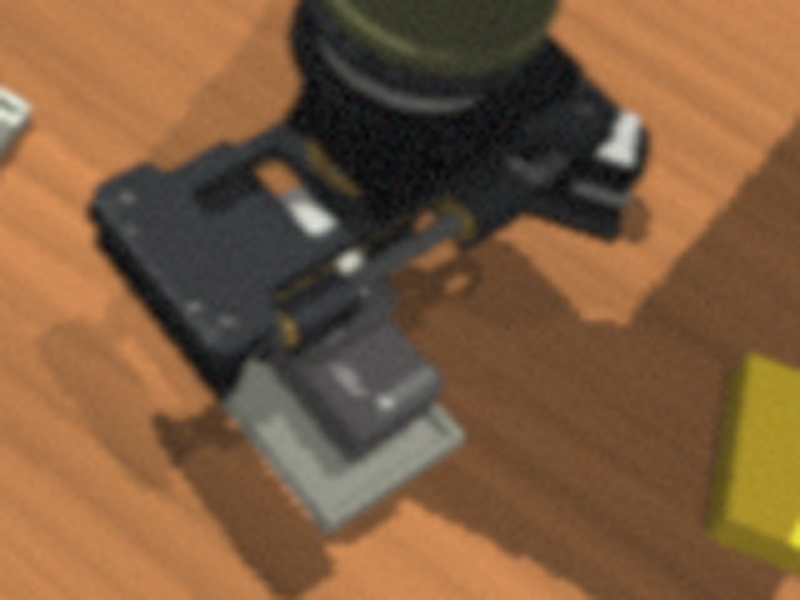

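View pics/lt.png

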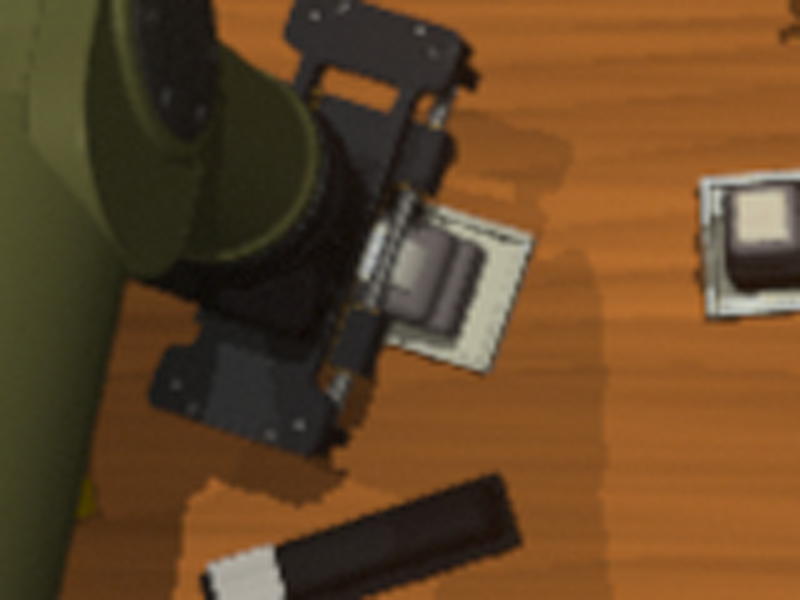

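```bash
python3 -m crank '[2,1.5,2.5,0,0,0,35, 4,0,0,0,0,0,35, 4,0,0,0,0,0,35, 3,0,0,0,0,0,35, 0,0,0,0,0,0,35]' 40; python3 -m crank '[1,0,0,0,0,0,35, 1,0,0,0,0,0,35, 0,0,0,0,0,0,35, 0,0,0,0,0,0,35, 0,0,0,0,0,0,35]' 40;  python3 d.py .5934 .2728 .037 -.286
python3 - <<'E'
from bench import ctrl;import cv2
im=ctrl.get_image('scene')[:,:,::-1]; cv2.imwrite(f'pics/n.png',cv2.resize(im[270:345,330:430],(800,600),interpolation=cv2.INTER_CUBIC))
E
```

```text
time: 31.65
position: [0.5933, 0.2729, 0.2063]
tool_rot: [1.415, 1.061, -1.416]
ft_force: [0.2, -0.3, -3.1]
grip_width: 0.529
time: 32.28
position: [0.5935, 0.2729, 0.2049]
tool_rot: [1.416, 1.061, -1.416]
ft_force: [-0.3, 0.1, -3.2]
grip_width: 0.52
t 32.27 grasp [0.5935 0.2729 0.0409] jawyaw -0.285 xax [ 0.  0. -1.] w 45.2 F [-0.3  0.1 -3.2] j7 -0.36
turn tool [ 0.001 -0.    -0.   ] | shift mm now-axes [ 3.9 -0.1  0.1] | after-turn axes [ 3.9 -0.1  0.1]
```

View pics/n.png

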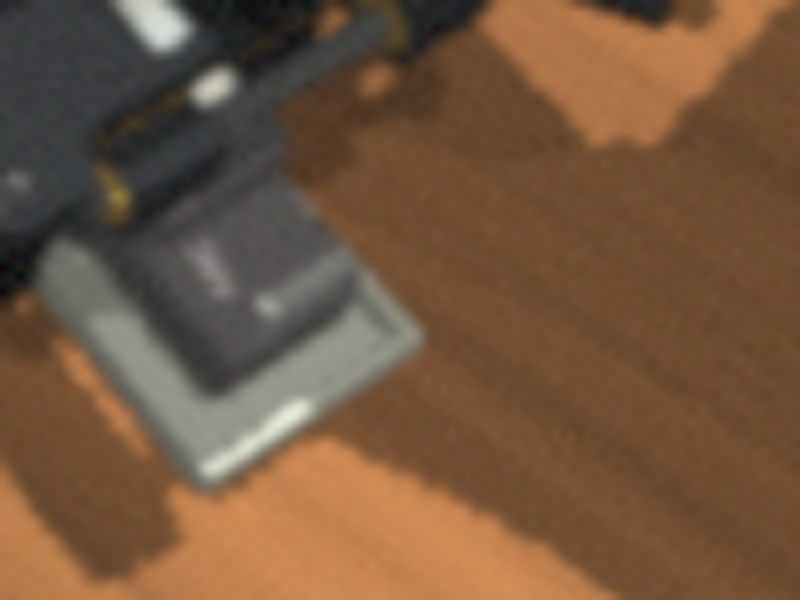

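```bash
python3 - <<'E'
from h import *
im=ctrl.get_image('scene')[:,:,::-1]
outs=[]
yaw=-.285+np.pi/2; d=np.array([np.cos(yaw),np.sin(yaw),0]); e=np.array([-d[1],d[0],0])
for a,zz in((8.3,7),(4,7),(1,7)):
    v=cv2.resize(im[270:345,330:430],(800,600),interpolation=cv2.INTER_CUBIC).copy()
    o=np.array([.5935,.2729,0])+d*a/1e3
    for n,p,z in(('dispenser',[*o[:2],yaw],zz/1e3),('mid_tray',[.5957,.2808,1.285],0)):
        for part in M[n]:
            h=cv2.convexHull((((proj('scene',place(part,p,z))+.5)-[330,270])*8).astype(np.float32)); cv2.polylines(v,[np.round(h).astype(int)],True,(255,0,255) if n!='mid_tray' else (0,255,0),1)
    outs.append(v[50:520,0:460])
cv2.imwrite('pics/o.png',cv2.resize(np.hstack(outs),None,fx=.57,fy=.57))
E
```

```text
(no output)
```

View pics/o.png

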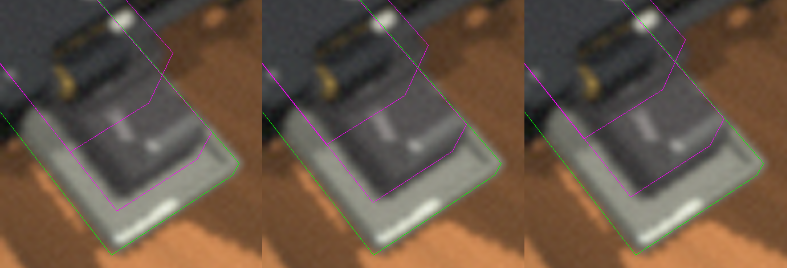

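```bash
python3 -m crank '[0,0,-2,0,0,0,35, 0,0,-2,0,0,0,35, 1,0,0,0,0,0,35, 1,0,0,0,0,0,35, 1,0,0,0,0,0,35]' 40; python3 -m crank '[1,0,0,0,0,0,35, 0,0,0,0,0,0,35, 0,0,0,0,0,0,35, 0,0,0,0,0,0,35, 0,0,0,0,0,0,35]' 40;  python3 d.py .5934 .2728 .037 -.286

```

```text
time: 33.0
position: [0.5946, 0.2766, 0.2017]
tool_rot: [1.416, 1.061, -1.416]
ft_force: [-0.1, 0.3, -3.3]
grip_width: 0.528
time: 33.62
position: [0.5946, 0.2767, 0.2011]
tool_rot: [1.416, 1.061, -1.416]
ft_force: [-2.9, -1.4, 1.9]
grip_width: 0.525
t 33.62 grasp [0.5947 0.2767 0.0371] jawyaw -0.285 xax [ 0.  0. -1.] w 45.7 F [-2.9 -1.4  1.9] j7 -0.36
turn tool [ 0.001 -0.     0.   ] | shift mm now-axes [ 0.1 -0.1  4. ] | after-turn axes [ 0.1 -0.1  4. ]
```

```bash
python3 -m crank '[1,0,0,0,0,0,35, 0,0,0,0,0,0,35, 0,0,0,0,0,0,35, 0,0,0,0,0,0,50, 0,0,0,0,0,0,60]' 10; python3 -m crank '[-1,0,0,0,0,0,70, 0,0,0,0,0,0,75, 0,0,0,0,0,0,75, -10,0,0,0,0,0,75, -25,0,0,0,0,0,75]' 20; python3 -m crank '[-40,0,0,0,0,0,87, -40,0,0,0,0,0,87, -40,0,0,0,0,0,87, -20,0,0,0,0,0,87, 0,0,0,0,0,0,87]'
python3 d.py .4573 .2825 .2 0.334
python3 - <<'E'
from h import *
im=ctrl.get_image('scene')[:,:,::-1]
v=cv2.resize(im[240:360,300:460],(800,600),interpolation=cv2.INTER_CUBIC);cv2.imwrite('pics/p.png',v)
for d in ctrl.regions_of('scene','dispenser'):
    if d['at'][0]>280: print(d['confidence'],d['at'],fit('dispenser',dict(scene=d['region'].astype(np.float32)),[.5957,.2808,1.285],.003))
E
```

```text
time: 34.25
position: [0.5948, 0.277, 0.1998]
tool_rot: [1.417, 1.06, -1.415]
ft_force: [0.2, 0.6, -0.5]
grip_width: 0.618
time: 34.88
position: [0.5941, 0.2767, 0.2356]
tool_rot: [1.414, 1.061, -1.418]
ft_force: [0.6, 1.0, 0.2]
grip_width: 0.859
time: 35.5
position: [0.595, 0.2766, 0.3771]
tool_rot: [1.418, 1.061, -1.414]
ft_force: [0.1, 0.2, 0.1]
grip_width: 1.001
t 35.5 grasp [0.5953 0.2768 0.2131] jawyaw -0.285 xax [ 0.002  0.001 -1.   ] w 87.1 F [0.1 0.2 0.1] j7 -0.45
turn tool [-0.619 -0.001 -0.002] | shift mm now-axes [  12.8 -133.8   33. ] | after-turn axes [  13.1 -128.1  -50.7]
0.59 [353.7, 293.6] (array([0.59405306, 0.28380102, 1.30144765]), np.float64(0.13760912418365479))
```

View pics/p.png

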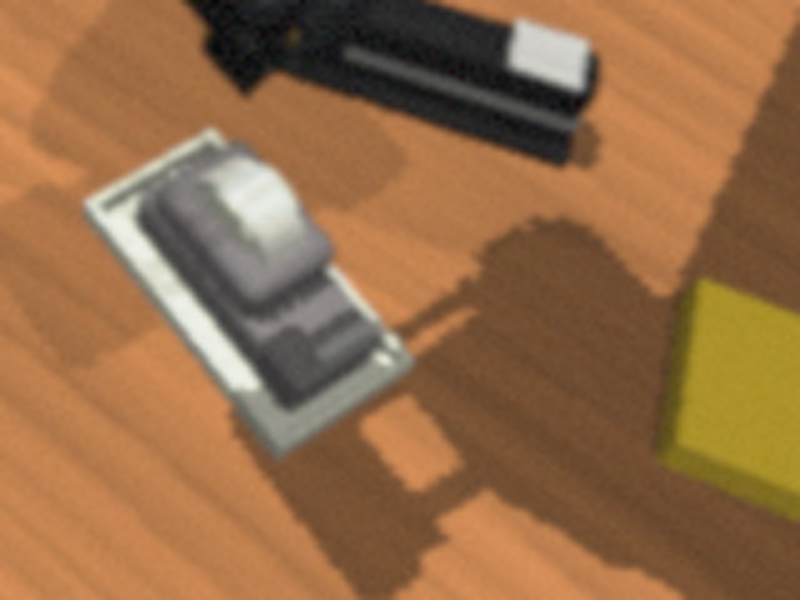

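```bash
python3 -m crank '[0,0,0,-0.155,0,0,87, 0,0,0,-0.155,0,0,87, 0,0,0,-0.155,0,0,87, 0,0,0,-0.155,0,0,87, 0,0,0,0,0,0,87]' 25; python3 -m crank '[0,-20,-8,0,0,0,87, 0,-35,-14,0,0,0,87, 0,-40,-16,0,0,0,87, 0,-25,-10,0,0,0,87, 0,-8,-3,0,0,0,87]'; python3 -m crank '[20,0,0,0,0,0,87, 30,0,0,0,0,0,87, 30,0,0,0,0,0,87, 15,0,0,0,0,0,87, 0,0,0,0,0,0,87]'; python3 d.py .4573 .2825 .038 0.334
python3 - <<'E'
from h import *
im=ctrl.get_image('scene')[:,:,::-1]
v=cv2.resize(im[180:330,300:500],(800,600),interpolation=cv2.INTER_CUBIC);cv2.imwrite('pics/q.png',v)
E
```

```text
time: 36.22
position: [0.5942, 0.2767, 0.3739]
tool_rot: [0.958, 1.35, -0.962]
ft_force: [0.2, -0.3, -0.3]
grip_width: 1.002
time: 36.85
position: [0.4553, 0.2833, 0.3749]
tool_rot: [0.958, 1.351, -0.96]
ft_force: [0.2, -0.2, 0.4]
grip_width: 0.999
time: 37.48
position: [0.4571, 0.2824, 0.2799]
tool_rot: [0.958, 1.348, -0.962]
ft_force: [-0.1, -0.3, -0.6]
grip_width: 1.004
t 37.48 grasp [0.457  0.282  0.1159] jawyaw 0.333 xax [-0.001 -0.002 -1.   ] w 87.4 F [-0.1 -0.3 -0.6] j7 -0.08
turn tool [-0.001  0.002  0.001] | shift mm now-axes [77.9  0.3 -0.2] | after-turn axes [77.9  0.2 -0. ]
```

View pics/q.png

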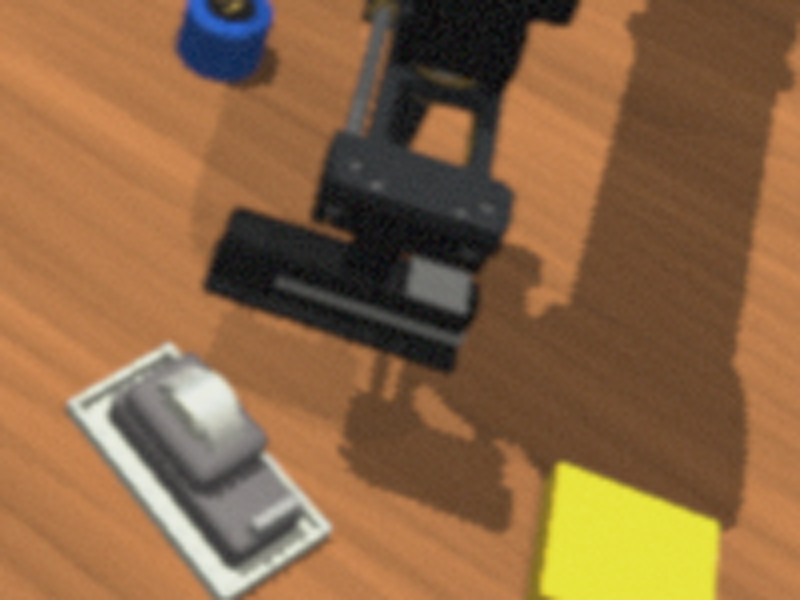

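The gripper is aligned above the stapler's middle ((370,260) in the crop), and the dispenser lies flat in its tray. Descending.

```bash
python3 -m crank '[20,0,0,0,0,0,87, 25,0,0,0,0,0,87, 20,0,0,0,0,0,87, 10,0,0,0,0,0,87, 3,0,0,0,0,0,87]' 25; python3 -m crank '[0,0,0,0,0,0,50, 0,0,0,0,0,0,20, 0,0,0,0,0,0,15, 0,0,0,0,0,0,15, 0,0,0,0,0,0,15]' 25;python3 -m crank '[0,0,0,0,0,0,15, 0,0,0,0,0,0,15, 0,0,0,0,0,0,15, 0,0,0,0,0,0,15, 0,0,0,0,0,0,15]' 25; python3 d.py .4573 .2825 .038 0.334
```

```text
time: 38.15
position: [0.457, 0.2827, 0.2023]
tool_rot: [0.959, 1.349, -0.96]
ft_force: [-0.0, 0.2, 0.5]
grip_width: 0.995
time: 38.78
position: [0.457, 0.2829, 0.2029]
tool_rot: [0.959, 1.349, -0.959]
ft_force: [0.2, 0.1, -0.5]
grip_width: 0.516
time: 39.4
position: [0.457, 0.2828, 0.2028]
tool_rot: [0.959, 1.349, -0.959]
ft_force: [1.7, 0.3, 0.0]
grip_width: 0.298
t 39.4 grasp [0.4571 0.2829 0.0388] jawyaw 0.335 xax [ 0.  0. -1.] w 26.0 F [1.7 0.3 0. ] j7 0.01
turn tool [ 0.001  0.    -0.   ] | shift mm now-axes [0.8 0.1 0.4] | after-turn axes [0.8 0.1 0.4]
```

```bash
python3 -m crank '[-5,0,0,0,0,0,15, -15,0,0,0,0,0,15, -30,0,0,0,0,0,15, -40,0,0,0,0,0,15, -30,0,0,0,0,0,15]' 40; python3 -m crank '[0,0,0,0.131,0,0,15, 0,0,0,0.131,0,0,15, 0,0,0,0.131,0,0,15, 0,0,0,0.131,0,0,15, 0,0,0,0.131,0,0,15]' 40; python3 d.py .4442 -.0922 .15 -.319
```

```text
time: 40.02
position: [0.4573, 0.2825, 0.3253]
tool_rot: [0.961, 1.349, -0.958]
ft_force: [-0.2, 1.0, -2.2]
grip_width: 0.294
time: 40.65
position: [0.457, 0.2825, 0.3236]
tool_rot: [1.445, 1.038, -1.444]
ft_force: [0.2, -0.5, -3.2]
grip_width: 0.293
t 40.65 grasp [0.457  0.2826 0.1596] jawyaw -0.325 xax [ 0.     0.001 -1.   ] w 25.5 F [ 0.2 -0.5 -3.2] j7 -0.75
turn tool [-0.006 -0.001  0.   ] | shift mm now-axes [  9.3 107.4 359.2] | after-turn axes [  9.6 105.4 359.8]
```

```bash
python3 -m crank '[0,9,30,-0.006,0,0,15, 0,14,45,0,0,0,15, 0,14,45,0,0,0,15, 0,14,48,0,0,0,15, 0,14,48,0,0,0,15]' 40; python3 -m crank '[0,14,48,0,0,0,15, 0,13,45,0,0,0,15, 0,9,35,0,0,0,15, 0,4,16,0,0,0,15, 0,0,0,0,0,0,15]' 40; python3 -m crank '[10,0,0,0,0,0,15, 20,0,0,0,0,0,15, 10,0,0,0,0,0,15, 0,0,0,0,0,0,15, 0,0,0,0,0,0,15]' 40; python3 d.py .4442 -.0922 .15 -.319
python3 - <<'E'
from h import *
im=ctrl.get_image('scene')[:,:,::-1]
v=cv2.resize(im[90:240,200:400],(800,600),interpolation=cv2.INTER_CUBIC);cv2.imwrite('pics/r.png',v)
E
```

```text
time: 41.28
position: [0.4519, 0.0551, 0.3231]
tool_rot: [1.438, 1.045, -1.437]
ft_force: [1.1, -0.7, -2.0]
grip_width: 0.29
time: 41.9
position: [0.4452, -0.0939, 0.323]
tool_rot: [1.441, 1.043, -1.439]
ft_force: [0.6, 0.1, -1.1]
grip_width: 0.296
time: 42.52
position: [0.4458, -0.0915, 0.2832]
tool_rot: [1.437, 1.044, -1.435]
ft_force: [-0.0, -0.3, -0.4]
grip_width: 0.294
t 42.52 grasp [ 0.4459 -0.0914  0.1192] jawyaw -0.313 xax [ 0.001  0.    -1.   ] w 25.5 F [-0.  -0.3 -0.4] j7 -0.21
turn tool [ 0.006 -0.001 -0.001] | shift mm now-axes [-30.8  -1.2   1.1] | after-turn axes [-30.8  -1.3   1.1]
```

View pics/r.png

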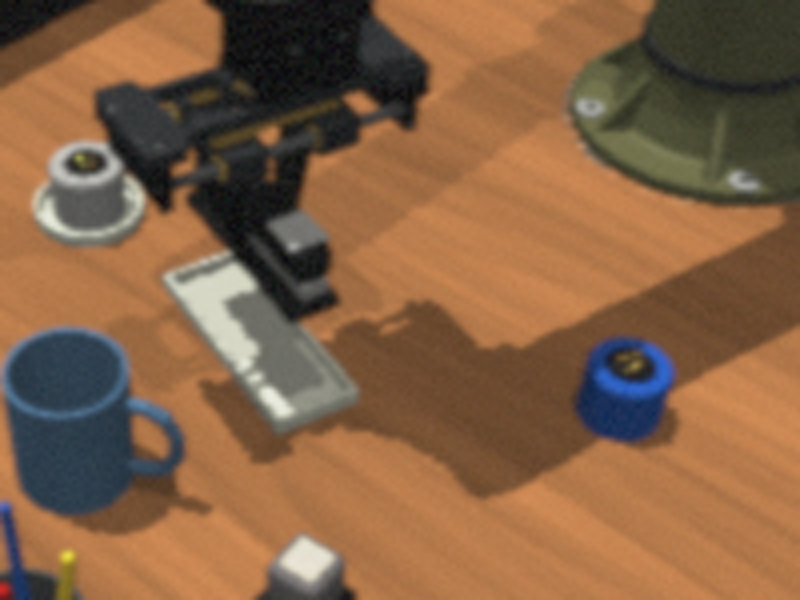

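```bash
python3 -m crank '[10,-1,1,0,0,0,15, 20,0,0,0,0,0,15, 20,0,0,0,0,0,15, 12,0,0,0,0,0,15, 4,0,0,0,0,0,15]' 40; python3 -m crank '[0,0,0,0,0,0,15, 0,0,0,0,0,0,15, 0,0,0,0,0,0,15, 0,0,0,0,0,0,15, 0,0,0,0,0,0,15]' 40; python3 d.py .4442 -.0922 .042 -.319
cat > ov.py <<'E'
from h import *
import sys
gx,gy,gz,jy=map(float,sys.argv[1:5])
c0,r0,s=230,120,8
im=ctrl.get_image('scene')[:,:,::-1]
v0=cv2.resize(im[r0:r0+75,c0:c0+100],(800,600),interpolation=cv2.INTER_CUBIC); v=v0.copy()
for n,p,z in(('stapler',[gx,gy,jy+np.pi/2],gz-.0388),('long_tray',[.4442,-.0922,1.252],0)):
    for part in M[n]:
        h=cv2.convexHull((((proj('scene',place(part,p,z))+.5)-[c0,r0])*s).astype(np.float32)); cv2.polylines(v,[np.round(h).astype(int)],True,(255,0,255) if n=='stapler' else (0,255,0),1)
cv2.imwrite(sys.argv[5],v)
E
python3 ov.py .4445 -.0920 .0532 -.313 pics/s.png
```

```text
time: 43.2
position: [0.4437, -0.0927, 0.2158]
tool_rot: [1.435, 1.044, -1.439]
ft_force: [0.2, 0.2, -1.0]
grip_width: 0.29
time: 43.82
position: [0.4442, -0.0926, 0.2169]
tool_rot: [1.437, 1.044, -1.436]
ft_force: [0.4, -0.7, -2.3]
grip_width: 0.295
t 43.83 grasp [ 0.4443 -0.0925  0.0529] jawyaw -0.314 xax [ 0.  0. -1.] w 25.7 F [ 0.4 -0.7 -2.3] j7 0.04
turn tool [ 0.005 -0.    -0.   ] | shift mm now-axes [10.9 -0.2 -0.3] | after-turn axes [10.9 -0.2 -0.3]
```

View pics/s.png

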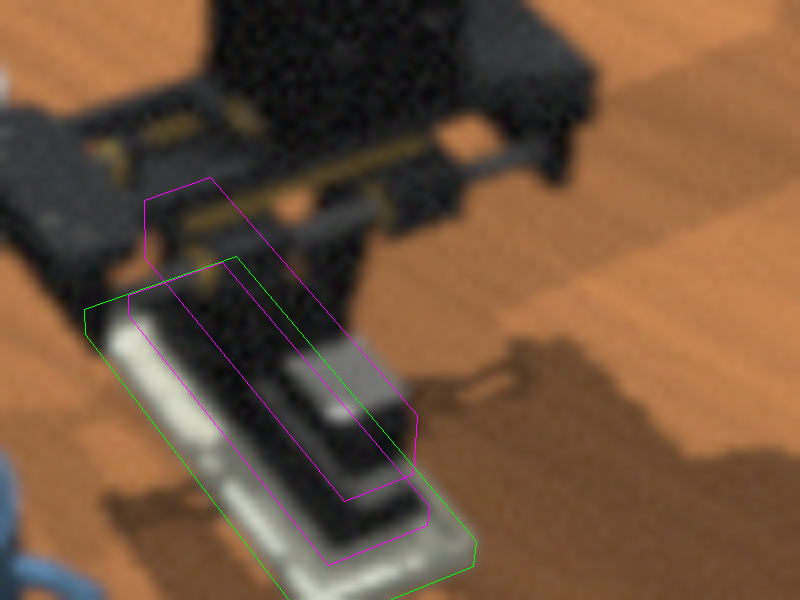

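```bash
python3 -m crank '[3,0,-2,0,0,0,15, 3,0,0,0,0,0,15, 2,0,0,0,0,0,15, 1,0,0,0,0,0,15, 0,0,0,0,0,0,15]' 40; python3 -m crank '[1,0,0,0,0,0,15, 1,0,0,0,0,0,15, 0,0,0,0,0,0,15, 0,0,0,0,0,0,15, 0,0,0,0,0,0,15]' 40; python3 d.py .4442 -.0922 .042 -.319
```

```text
time: 44.5
position: [0.4448, -0.0908, 0.2077]
tool_rot: [1.437, 1.044, -1.437]
ft_force: [-0.3, 0.1, -1.3]
grip_width: 0.297
time: 45.12
position: [0.4448, -0.0907, 0.2058]
tool_rot: [1.437, 1.044, -1.436]
ft_force: [-0.6, -0.4, -1.7]
grip_width: 0.296
t 45.12 grasp [ 0.4449 -0.0907  0.0418] jawyaw -0.314 xax [ 0.  0. -1.] w 25.7 F [-0.6 -0.4 -1.7] j7 0.07
turn tool [ 0.005 -0.    -0.   ] | shift mm now-axes [-0.2 -0.2  1.6] | after-turn axes [-0.2 -0.2  1.6]
```

```bash
python3 -m crank '[1,0,0,0,0,0,15, 1,0,0,0,0,0,15, 0,0,0,0,0,0,15, 0,0,0,0,0,0,15, 0,0,0,0,0,0,15]' 40; python3 d.py .4442 -.0922 .042 -.319;  python3 ov.py .4449 -.0907 .0408 -.314 pics/t.png
```

```text
time: 45.75
position: [0.4453, -0.0911, 0.2057]
tool_rot: [1.437, 1.047, -1.438]
ft_force: [-9.6, 1.7, 26.0]
grip_width: 0.289
t 45.75 grasp [ 0.445  -0.0907  0.0417] jawyaw -0.314 xax [-0.002  0.002 -1.   ] w 25.2 F [-9.6  1.7 26. ] j7 0.08
turn tool [ 0.005 -0.002  0.003] | shift mm now-axes [-0.3 -0.7  1.4] | after-turn axes [-0.3 -0.7  1.4]
```

View pics/t.png

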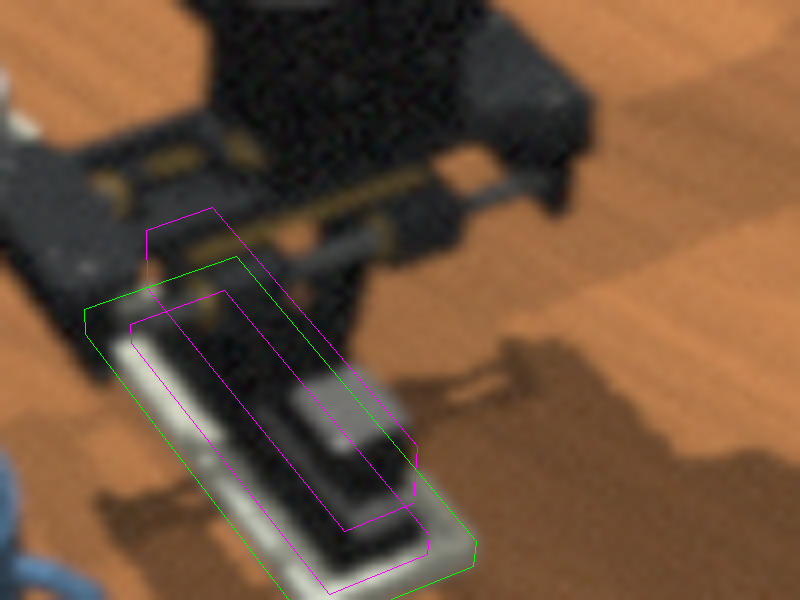

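Floor contact at the expected height (26 N). I relax 2 mm, then open and retreat.

```bash
python3 -m crank '[-1.5,0,0,0,0,0,15, 0,0,0,0,0,0,30, 0,0,0,0,0,0,45, 0,0,0,0,0,0,60, 0,0,0,0,0,0,60]' 20; python3 -m crank '[0,0,0,0,0,0,70, -10,0,0,0,0,0,70, -25,0,0,0,0,0,70, -40,0,0,0,0,0,70, -40,0,0,0,0,0,70]'; python3 -m crank '[-40,0,0,0,0,0,87, -40,0,0,0,0,0,87, -30,0,0,0,0,0,87, 0,0,0,0,0,0,87, 0,0,0,0,0,0,87]'; python3 d.py
python3 - <<'E'
from h import *
for c in('scene','top'):
    im=ctrl.get_image(c)[:,:,::-1]; cv2.imwrite(f'pics/u_{c}.png',cv2.resize(im,(800,600),interpolation=cv2.INTER_CUBIC))
E
```

```text
time: 46.42
position: [0.4448, -0.0908, 0.2052]
tool_rot: [1.437, 1.044, -1.437]
ft_force: [1.3, 0.3, 0.7]
grip_width: 0.599
time: 47.05
position: [0.4445, -0.091, 0.3211]
tool_rot: [1.437, 1.044, -1.437]
ft_force: [0.9, 1.6, 0.4]
grip_width: 0.805
time: 47.68
position: [0.4445, -0.0909, 0.4294]
tool_rot: [1.436, 1.045, -1.438]
ft_force: [0.3, -0.2, -0.4]
grip_width: 1.003
t 47.67 grasp [ 0.4443 -0.0909  0.2654] jawyaw -0.314 xax [-0.001  0.    -1.   ] w 87.3 F [ 0.3 -0.2 -0.4] j7 -0.37
```

View pics/u_scene.png

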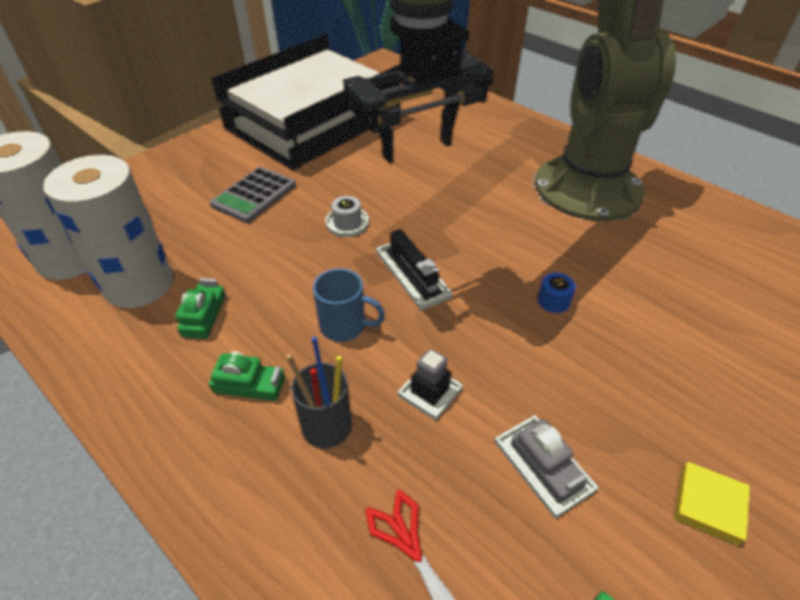

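View pics/u_top.png

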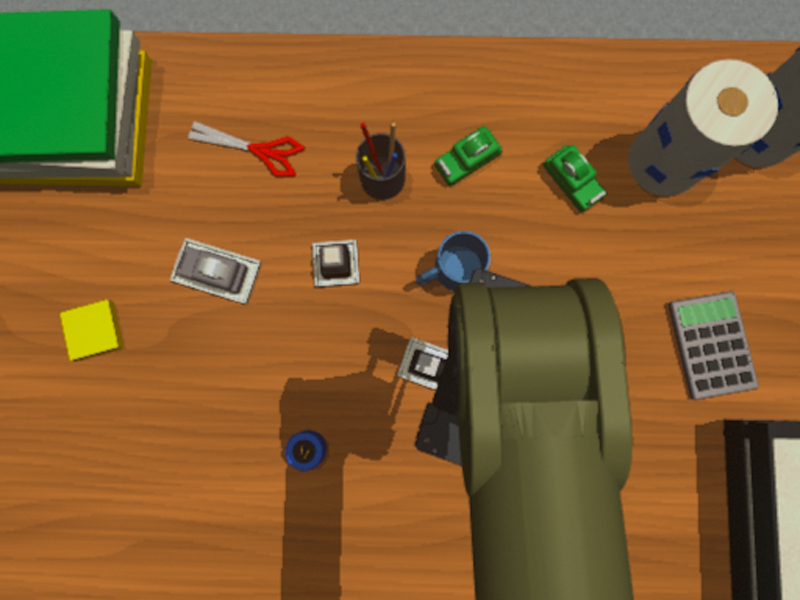

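```bash
python3 -m crank '[0,20,-40,0,0,0,87, 0,20,-50,0,0,0,87, 0,20,-55,0,0,0,87, 0,20,-55,0,0,0,87, 0,15,-45,0,0,0,87]'; python3 -m crank '[0,10,-40,0,0,0,87, 0,5,-20,0,0,0,87, 0,0,0,0,0,0,87, 0,0,0,0,0,0,87, 0,0,0,0,0,0,87]';python3 - <<'E'
from h import *
T=dict(stapler=[.4442,-.0922,1.252],dispenser=[.5957,.2808,1.285],stamp=[.6113,.0945,.1],clip_tin=[.4284,-.2795,0],mug=[.6092,-.0959,0],pencil_cup=[.7517,.0242,0])
for c in('scene','top'):
    im=ctrl.get_image(c)[:,:,::-1]; v=im[200:275,230:405] if c=='top' else im[110:200,200:320]
    cv2.imwrite(f'pics/v_{c}.png',cv2.resize(v,None,fx=4,fy=4,interpolation=cv2.INTER_CUBIC))
    for n,p in T.items():
        z=0 if n in('mug','pencil_cup') else .003; u=proj(c,[p[0],p[1],.03])[0]
        for d in ctrl.regions_of(c,n):
            if np.hypot(*(np.array(d['at'])-u))<16:
                x,f=fit(n,{c:d['region'].astype(np.float32)},p,z); print(c,n,round(d['confidence'],2),'off mm',np.round((x[:2]-p[:2])*1e3,1),round(f,2))
E
python3 d.py
```

```text
time: 48.4
position: [0.6118, 0.1159, 0.4283]
tool_rot: [1.433, 1.045, -1.438]
ft_force: [-0.1, -0.5, 1.7]
grip_width: 1.0
time: 49.02
position: [0.6432, 0.1637, 0.4306]
tool_rot: [1.438, 1.043, -1.438]
ft_force: [0.2, -0.6, -0.1]
grip_width: 0.996
scene dispenser 0.93 off mm [0.3 3.5] 0.07
scene stamp 0.7 off mm [-0.7 -2. ] 0.13
scene clip_tin 0.62 off mm [-4.4 -3.4] 0.1
scene mug 0.69 off mm [ 0.5 -1.8] 0.12
scene pencil_cup 0.97 off mm [-1.2 -0.8] 0.1
top stapler 0.75 off mm [-0.9  1.2] 0.05
top stamp 0.85 off mm [-1.5 -1.4] 0.11
top clip_tin 0.87 off mm [-1.2  0.9] 0.05
top mug 0.89 off mm [ 0.1 -0.1] 0.12
top pencil_cup 0.8 off mm [-0.5  1.4] 0.08
t 49.73 grasp [0.6436 0.1654 0.2662] jawyaw -0.314 xax [ 0. -0. -1.] w 87.1 F [0.1 0.6 0.9] j7 -0.34
```

View pics/v_top.png

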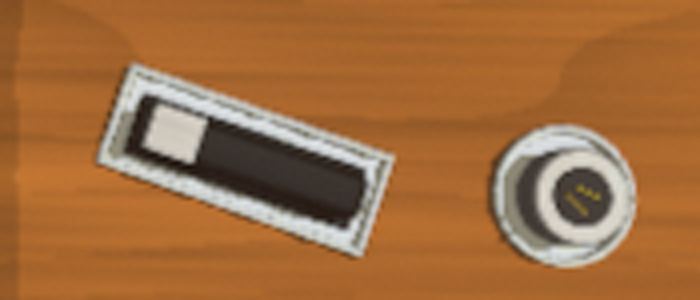

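View pics/v_scene.png

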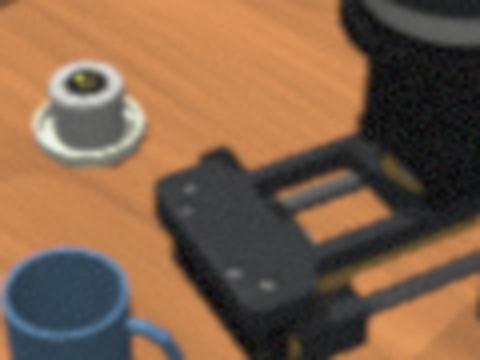

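All four things sit inside their trays, the mug and pencil cup have not moved, and the gripper is clear. Handing in.

```bash
python3 -c "
from bench import ctrl
print(ctrl.close_job())"
```

```text
the job is handed in; nothing more can be done
None
```

I moved the stamp to the square tray, then the tin to the round tray, the dispenser to the mid tray and the stapler to the long tray. Each was lowered until it touched the tray floor before I let go. The job was handed in at about 50 s; no verdict is reported.

**Position checks:** The last camera fits put each thing within about 6 mm of its tray centre, against the 14 mm allowed. The mug and pencil cup show less than 2 mm of movement. In the pictures everything stands flat and upright, and the open gripper was about 0.25 m above the desk and touching nothing.

**Disagreements and gaps:**
- The two cameras differed most on the tin: about 5.6 mm off centre in the scene view, 1.5 mm in the top view.
- In the final check only one camera gave a fit for the stapler (top view) and for the dispenser (scene view).
- Tilt and underside height were judged only from the pictures and from where the floor was felt, not measured.
- While held, the dispenser sat about 4 mm and the stapler about 2.5 mm back from where I expected. I corrected for both before setting them down.

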